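# Lid the prep containers

## Robot

A 7-joint arm with a two-finger parallel gripper is mounted at the origin on the work surface. World frame = base frame: x ahead of the robot, y to its left, z up, the work surface at z = 0. Lengths are in m, angles in rad, forces in N, time in s.
With the tool pointing down it reaches from about 0.425 to 0.925 m from the base axis. Payload 6.8 kg.
Tool frame: the origin (TCP) lies between the finger pads; the fingertips stand 17 mm ahead of it and the grasp point (between the pads) lies 2 mm behind it; x points along the fingers, y is the direction in which the jaws open and shut, and the axes are right-handed (so a half turn about x gives the same grasp; the last joint's range is limited). The gripper opens to 85 mm and grips with 20 to 120 N. Pads are 22 mm wide; open, the fingers measure 114 mm over their backs; the gripper's body (76 mm by 85 mm) begins 54 mm behind the grasp point. The pads swing forward as they close: fully open they stand 13 mm farther back than shut.
Start: joints at [1.085, 0.477, 0.022, 1.555, -0.011, 1.109, -0.083], TCP at [0.249, -0.627, 0.227] pointing down, gripper open.
Joint ranges: [-2.96, 2.96], [-0.34, 2.1], [-1.41, 1.46], [0.24, 2.44], [-1.37, 4.51], [0.17, 1.92], [-2.96, 2.96]. Speed limits (rad/s): [2.39, 2.39, 3.14, 3.14, 3.14, 3.14, 3.14].

## Interface

Orientations are given as a rotation vector (axis times angle).
In Python, from bench import r gives the robot as it stands. The module is installed in compiled form; this text tells all that it offers.
- The arm moves only by the tool apply_moves, never from a script. Its argument "increments" is text: rows parted by semicolons, each of 7 numbers parted by spaces: the finger opening in mm, from 0 to 85.4, then the shift along the tool's x, y, z normalised to -1 to 1, where 1 is 100 cm, then the turn, a rotation vector about the tool's x, y, z normalised to -1 to 1, where 1 is 0.12 rad. In form: gripper x y z wx wy wz; .... A call has exactly 8 rows; each row shifts and turns the commanded pose from where the row before left it, along the tool's axes as they then stand; what a row does not reach is not made up. A row lasts 1/10 s, in which the tool goes at most 50 mm and 8.59 degrees, less where a joint would pass 70% of its speed; a pose out of reach is approached as far as the arm can. A call with a number of a shift or a turn outside -1 to 1 is refused whole. A call with a gripper value outside its range is refused whole. The fingers move at their own pace and stop on an object; "squeeze" is the grip in N (left out, the last holds). Time passes only in rows, so rows that do not move let the fingers close, or fill a call up. It gives the time, the measured TCP pose, the force and the opening at its end, in the units of the state.
- r.get_obs(): the state, without advancing time (a new reading comes with each control period).
- r.grab_frame(name): name is "scene" or "side" or "wrist"; returns a dict with "color" (400x640x3 uint8, blue, green, red), "fx", "fy", "cx", "cy" (pixels), "origin" and "orientation" of the camera in the world. Camera axes: x right, y up, looking along -z (the intrinsics and any distortion apply to the point x, -y, -z); pixel columns grow to the right and rows downward; lengths in m; the calibration is good to about 2 mm. A picture is of the moment at which its call begins. There is no depth.
- r.hand_in(): hands the job in, once; it reports no verdict.
The state is a dict: "clock": time; "joints": joint angles; "qvel": joint speeds; "tau": joint torques, N m; "tcp_pos": TCP position; "orientation": TCP orientation; "contact_force": force on the tool from outside, world axes, zero at the start; "moment": the same for the moment, N m; "grip_width": finger opening in m.
Only numpy, scipy, OpenCV 4.12 (cv2) and the standard library are available. Lean on these libraries where they do the work, as an engineer would, in place of code of your own. Each camera call takes 0.05 s, during which the arm holds its last target. There are 200 camera calls.

## Task

Cover the four filled steel containers for the chiller: put on each one the lid that fits it, centred and lying flat with its sunk panel down inside the mouth, so that every lid rests on its container's rim. Leave the containers, the spray bottle and the squeeze bottle standing where they are.

Things in the scene. Friction and masses are not known exactly. Their poses are not given: they have to be found in the camera images.
- pan_oblong: The oblong stainless-steel food container, open, standing upright on the counter with carrots inside it, well below the rim. Over its flat rim it measures 148 x 96 mm (long side along its x); the rim is 12 mm wide all round, so the mouth is 124 x 72 mm; rim top 65 mm above its origin. Loose, 0.4 to 1.2 kg. Origin: centre of its underside; z up.
- pan_square: The square stainless-steel food container, open, standing upright on the counter with lemons inside it, well below the rim. Over its flat rim it measures 116 x 116 mm; the rim is 12 mm wide all round, so the mouth is 92 x 92 mm; rim top 65 mm above its origin. Loose, 0.4 to 1.2 kg. Origin: centre of its underside; z up.
- pan_round_large: The larger round stainless-steel food container, open, standing upright on the counter with brown eggs inside it, well below the rim. Over its flat rim it measures 132 mm in diameter; the rim is 12 mm wide all round, so the mouth is 108 mm in diameter; rim top 65 mm above its origin. Loose, 0.4 to 1.2 kg. Origin: centre of its underside; z up.
- pan_round_small: The smaller round stainless-steel food container, open, standing upright on the counter with cherry tomatoes inside it, well below the rim. Over its flat rim it measures 96 mm in diameter; the rim is 12 mm wide all round, so the mouth is 72 mm in diameter; rim top 65 mm above its origin. Loose, 0.4 to 1.2 kg. Origin: centre of its underside; z up.
- lid_oblong: Steel lid of the oblong container, lying handle up. Sizes in mm: plate 144 x 92, long side along x, from 5 to 8 up; below it a sunk panel 106 x 54 that drops into the mouth with 9 play. Seated, its origin is 60 above the container's. Black bar handle, 12 thick, 58 long, along x over the centre, mid-line 36 up (top 42). Loose, 0.08 to 0.24 kg. Origin: centre of the panel's underside; z up.
- lid_square: Steel lid of the square container, lying handle up. Sizes in mm: plate 112 x 112, from 5 to 8 up; below it a sunk panel 74 x 74 that drops into the mouth with 9 play. Seated, its origin is 60 above the container's. Black bar handle, 12 thick, 58 long, along x over the centre, mid-line 36 up (top 42). Loose, 0.08 to 0.24 kg. Origin: centre of the panel's underside; z up.
- lid_round_large: Steel lid of the larger round container, lying handle up. Sizes in mm: plate 128 in diameter, from 5 to 8 up; below it a sunk panel 90 in diameter that drops into the mouth with 9 play. Seated, its origin is 60 above the container's. Black knob at the centre: 26 in diameter from 20 to 42 up, on a 16 stem. Loose, 0.08 to 0.24 kg. Origin: centre of the panel's underside; z up.
- lid_round_small: Steel lid of the smaller round container, lying handle up. Sizes in mm: plate 92 in diameter, from 5 to 8 up; below it a sunk panel 54 in diameter that drops into the mouth with 9 play. Seated, its origin is 60 above the container's. Black knob at the centre: 26 in diameter from 20 to 42 up, on a 16 stem. Loose, 0.08 to 0.24 kg. Origin: centre of the panel's underside; z up.
- spray_bottle: Bystander: white spray bottle with a red trigger head, 64 mm in diameter, 193 mm tall, standing loose on the counter. Origin: centre of its underside; z up.
- squeeze_bottle: Bystander: clear squeeze bottle of brown sauce with a white pointed cap, 54 mm in diameter, 195 mm tall, standing loose on the counter. Origin: centre of its underside; z up.
There are look-alikes about, which are no part of the job. What is shaped like the lid_round_small but green is not meant. What is shaped like the lid_round_large but turquoise is not meant.

How it is judged:
By the outcome, as a careful person would: the job done as asked, in the order asked, and still so for the second after the job is handed in, with the robot touching nothing.
It also fails if it takes over 115 s, if anything falls off the work surface, if the arm or the gripper's body presses on something with over 40 N, if the wrist force passes 120 N, or if a joint passes its speed limit or range.

## Working session

There is one attempt and no reset: what is moved stays moved. The work goes in short steps, Python scripts to look and compute and a tool call to move; the robot and the scene stay as the last step left them, time stands still between calls to the robot, and variables do not carry over. Pictures are saved under pics/ and viewed, about 12 in all and at most 16, crops included, and the job is handed in when it is done.

Besides the shell and the picture viewer there is one more tool, called after ">>>" in YAML: its name, and indented under it one key for each argument. apply_moves: Moves the arm, as the interface text tells. Scaled input: -1 to 1 covers 100 cm each way for a shift and 0.12 rad each way for a turn. Its arguments: {"type":"object","properties":{"increments":{"type":"string"},"squeeze":{"type":"number"}},"required":["increments"]}

```bash
mkdir -p pics; cat > h.py <<'E'
import numpy as np,cv2
from scipy.spatial.transform import Rotation as R
from bench import r
def cam(f):
    o=np.array(f["orientation"],float)
    M=R.from_rotvec(o).as_matrix() if o.shape==(3,) else (o if o.shape==(3,3) else R.from_quat(o).as_matrix())
    return np.array(f["origin"]),M
def ray(f,u,v,z):
    p,M=cam(f); d=M@np.array([(u-f["cx"])/f["fx"],-(v-f["cy"])/f["fy"],-1]); return p+d*(z-p[2])/d[2]
def proj(f,P):
    p,M=cam(f); q=(np.atleast_2d(P)-p)@M; return np.c_[f["cx"]+f["fx"]*q[:,0]/-q[:,2], f["cy"]-f["fy"]*q[:,1]/-q[:,2]]
def snap(n,name):
    f=r.grab_frame(n); cv2.imwrite(f"pics/{name}.png",f["color"]); import pickle; pickle.dump(f,open(f"pics/{name}.pkl","wb")); return f
E
python3 - <<'E'
from h import *
for n in("scene","side","wrist"):
    f=snap(n,n+"0"); print(n,{k:v for k,v in f.items() if k!="color"})
print(r.get_obs())
E
```

```text
scene {'fx': 403.1258263029692, 'fy': 403.1258263029692, 'cx': 322.98557754552974, 'cy': 199.09378312013666, 'origin': array([1.23347226, 0.70234576, 1.14825223]), 'orientation': array([0.35187398, 0.82865889, 2.26316945])}
side {'fx': 477.68669477774205, 'fy': 477.68669477774205, 'cx': 315.26931458137517, 'cy': 201.78208418227467, 'origin': array([0.04774608, 1.23712883, 1.04684489]), 'orientation': array([ 0.26771804, -1.25171377, -2.51081437])}
wrist {'fx': 354.7981378321142, 'fy': 354.7981378321142, 'cx': 319.63416961356387, 'cy': 195.26780868775555, 'origin': array([ 0.31086562, -0.60340769,  0.37290466]), 'orientation': array([-0.2378225 ,  0.16277056, -1.18507038])}
{'clock': 0.15, 'joints': array([ 1.08489072,  0.47759874,  0.02234425,  1.55616607, -0.0115    ,
        1.10927095, -0.08307021]), 'qvel': array([ 0.00113794, -0.00271071, -0.00049663, -0.00407825, -0.00060446,
       -0.0008596 , -0.00099609]), 'tau': array([ 2.89451149e-03, -5.96921039e+01,  1.61024954e+00, -2.81492239e+01,
        1.26446108e-02,  6.56344360e-03,  2.22135355e-05]), 'tcp_pos': array([ 0.24883703, -0.62700198,  0.22608131]), 'orientation': array([ 2.014918  ,  0.38663957, -2.01560287]), 'contact_force': array([0.091858  , 1.12825344, 0.56876873]), 'moment': array([-0.02350728,  0.01223957, -0.01550352]), 'grip_width': 0.08575095593810053}
```

View pics/scene0.png

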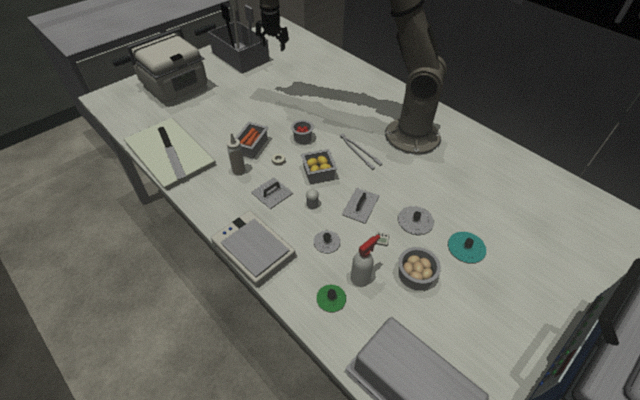

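View pics/side0.png

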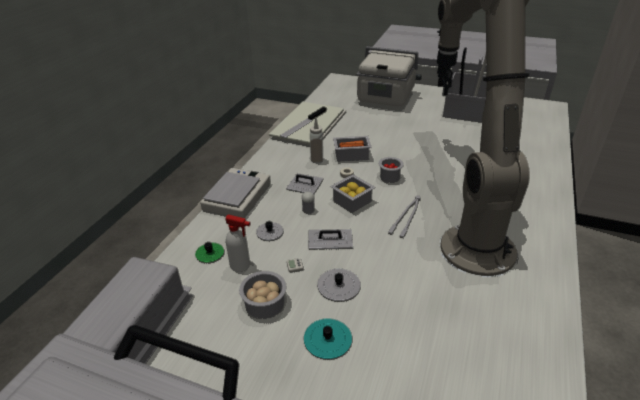

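The scene view shows the four pans: carrots (253,138), tomatoes (303,131), lemons (319,166) and eggs (419,268). The lids are square (272,192), oblong (361,204), large round (416,220) and small round (327,241). The side view agrees. Next I'll enlarge it and compare both cameras.

```bash
python3 - <<'E'
from h import *
import pickle
S=pickle.load(open("pics/scene0.pkl","rb"));D=pickle.load(open("pics/side0.pkl","rb"))
pts={"obl_pan":((253,133),(351,144),.065),"sq_pan":((319,160),(352,186),.065),"rl_pan":((419,258),(263,285),.065),"rs_pan":((303,126),(391,163),.065),
"l_sq":((271,187),(305,179),.042),"l_obl":((361,200),(330,234),.042),"l_rl":((416,212),(339,277),.042),"l_rs":((327,236),(269,226),.042),"spray":((362,277),(238,265),.02),"squeeze":((237,170),(317,158),.0)}
for k,(a,b,z) in pts.items(): print(k,ray(S,*a,z)[:2].round(3),ray(D,*b,z)[:2].round(3), np.hypot(*ray(S,*a,z)[:2]).round(3))
cv2.imwrite("pics/c1.png",cv2.convertScaleAbs(cv2.resize(S["color"][110:310,220:486],None,fx=3,fy=3,interpolation=cv2.INTER_CUBIC),alpha=1.4))
cv2.imwrite("pics/c2.png",cv2.convertScaleAbs(cv2.resize(D["color"][125:325,190:456],None,fx=3,fy=3,interpolation=cv2.INTER_CUBIC),alpha=1.4))
E
```

```text
obl_pan [ 0.546 -0.411] [ 0.557 -0.395] 0.684
sq_pan [ 0.456 -0.112] [ 0.46  -0.111] 0.469
rl_pan [0.528 0.426] [0.546 0.432] 0.678
rs_pan [ 0.365 -0.307] [ 0.367 -0.307] 0.477
l_sq [ 0.668 -0.145] [ 0.651 -0.128] 0.684
l_obl [0.47  0.124] [0.454 0.138] 0.486
l_rl [0.368 0.295] [0.364 0.309] 0.471
l_rs [0.67  0.155] [0.657 0.169] 0.688
spray [0.688 0.334] [0.678 0.347] 0.764
squeeze [ 0.688 -0.341] [ 0.688 -0.346] 0.768
```

View pics/c1.png

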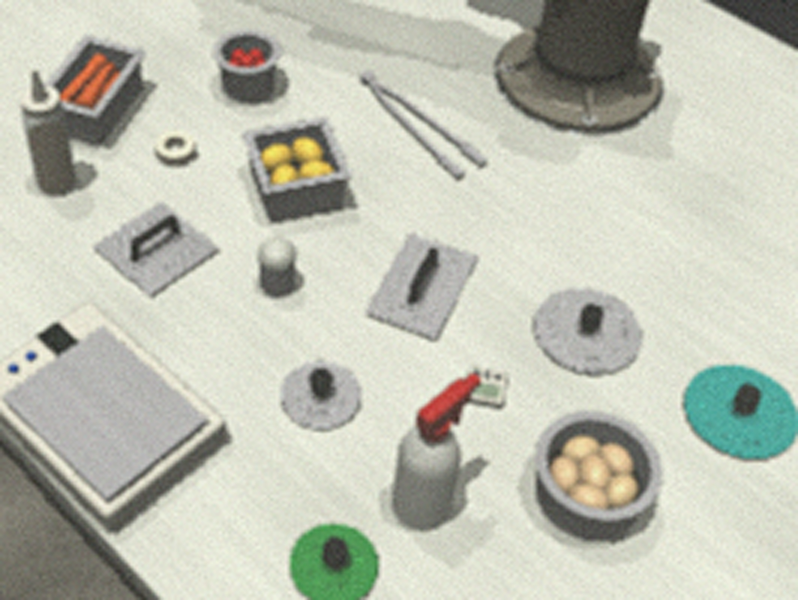

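View pics/c2.png

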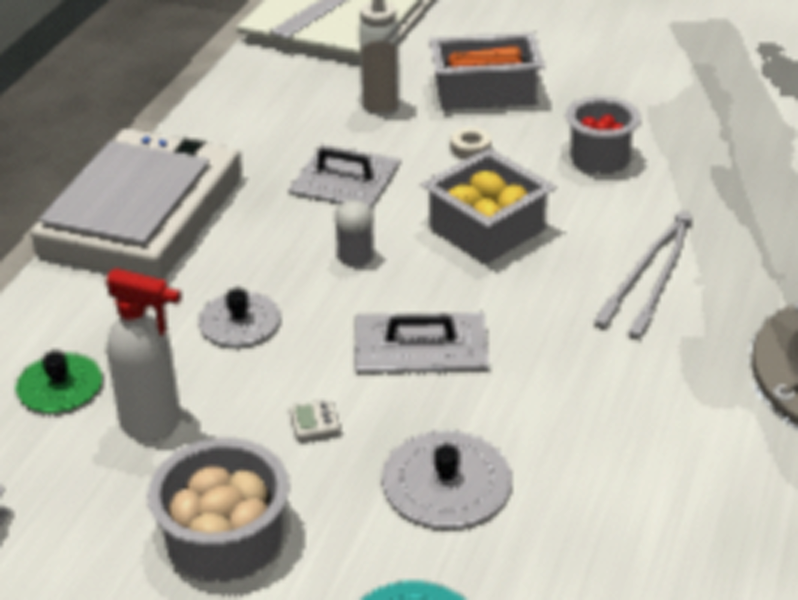

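Both crops show the rims and plates clearly. The square lid's far corner is hidden behind its handle. I'll fit a pose for each item from corners and extents picked in both views.

```bash
cat >> h.py <<'E'
def plan(*wps):
    """wps: (x,y,z,yaw) ; yaw=world angle of tool y axis; from measured pose; prints rows"""
    o=r.get_obs(); p=o["tcp_pos"]; M=R.from_rotvec(o["orientation"]).as_matrix()
    print("tcp",p.round(4),"yaw y",np.degrees(np.arctan2(M[1,1],M[0,1])).round(1),"tilt",M[2].round(3),"j",o["joints"].round(2),"w",round(o["grip_width"],4),"F",o["contact_force"].round(1),"t",o["clock"])
    for w in wps:
        t=np.array(w[:3]);c,s=np.cos(w[3]),np.sin(w[3])
        T=np.c_[[0,0,-1],[c,s,0],np.cross([0,0,-1],[c,s,0])]
        rv=R.from_matrix(M.T@T).as_rotvec(); d=t-p; n=int(np.ceil(max(np.linalg.norm(d)/.048,np.linalg.norm(rv)/.115,1)))
        dR=R.from_rotvec(rv/n).as_matrix()
        for i in range(n):
            print("G",*(M.T@d/n).round(4),*(rv/n/.12).round(3)); M=M@dR
        print("--"); p=t
E
python3 - <<'E'
from h import *
import pickle
from scipy.optimize import least_squares
S=pickle.load(open("pics/scene0.pkl","rb"));D=pickle.load(open("pics/side0.pkl","rb"))
A=lambda l:np.array([(220+(x-1)/3,110+(y-1)/3) for x,y in l]); B=lambda l:np.array([(190+(x-1)/3,125+(y-1)/3) for x,y in l])
def rect(n,a,b,w,h,z,x0):
    q=np.array([[1,1],[-1,1],[-1,-1],[1,-1]])*[w/2,h/2]
    def res(x,which=None):
        c,s=np.cos(x[2]),np.sin(x[2]); P=np.c_[q@np.array([[c,s],[-s,c]])+x[:2],np.full(4,z)]
        e=[]
        for f,m in((S,a),(D,b)):
            U=proj(f,P); e.append(np.concatenate([U[np.argmin(np.hypot(*(U-v).T))]-v for v in m]))
        return np.concatenate(e)
    best=min((least_squares(res,[*x0,t],loss="soft_l1") for t in np.arange(0,np.pi,.2)),key=lambda s:s.cost)
    print(n,best.x[:2].round(4),"yaw",np.degrees(best.x[2]).round(1),"rms px",np.sqrt(np.mean(best.fun**2)).round(2))
def circ(n,a,b,d,z,x0):
    t=np.linspace(0,2*np.pi,181)
    def res(x):
        P=np.c_[x[0]+d/2*np.cos(t),x[1]+d/2*np.sin(t),np.full(181,z)]; e=[]
        for f,m,off in((S,a,(220,110)),(D,b,(190,125))):
            U=proj(f,P); k=[U[:,0].min(),U[:,0].max(),U[:,1].min(),U[:,1].max()]
            e+=[k[i]-(off[i//2]+(m[i]-1)/3) for i in range(4)]
        return np.array(e)
    s=least_squares(res,x0); print(n,s.x.round(4),"res",s.fun.round(1))
rect("pan_obl",A([(90,37),(143,57)]),B([(432,38),(540,36),(543,73),(436,78)]),.148,.096,.065,(.55,-.4))
rect("pan_sq",A([(244,133),(330,120),(350,175),(258,189)]),B([(489,150),(554,186),(493,223),(425,186)]),.116,.116,.065,(.46,-.11))
rect("lid_sq",A([(95,248),(162,204),(217,248),(153,295)]),B([(401,156),(368,204),(290,192)]),.112,.112,.007,(.66,-.13))
rect("lid_obl",A([(415,234),(478,259),(435,338),(369,314)]),B([(356,313),(488,313),(489,370),(354,373)]),.144,.092,.007,(.46,.13))
circ("pan_rl",(535,661,411,517),(148,289,440,524),.132,.065,(.54,.43))
circ("pan_rs",(213,282,31,73),(566,640,97,139),.096,.065,(.366,-.307))
circ("lid_rl",(532,643,287,375),(382,512,432,527),.128,.007,(.366,.3))
circ("lid_rs",(281,362,358,431),(198,281,291,347),.092,.007,(.66,.16))
# handles: bar ends top (square lid), oblong bar ends
for n,a,b in(("sq bar",[(133,252),(177,220)],[(320,152),(371,164)]),("obl bar",[(411,298),(434,253)],[(391,321),(452,321)])):
    for m,f in((A(a),S),(B(b),D)):
        P=[ray(f,*m[i],.038)[:2] for i in(0,1)]; d=P[1]-P[0]; print(n,np.mean(P,0).round(4),np.degrees(np.arctan2(d[1],d[0])).round(1),np.hypot(*d).round(3))
o=r.get_obs();M=R.from_rotvec(o["orientation"]).as_matrix();w=pickle.load(open("pics/wrist0.pkl","rb"))
print(M.round(3),"cam in tool",(M.T@(w["origin"]-o["tcp_pos"])).round(3))
E
```

```text
pan_obl [ 0.5576 -0.4067] yaw 22.7 rms px 1.27
pan_sq [ 0.4585 -0.1114] yaw 61.6 rms px 1.16
lid_sq [ 0.6637 -0.15  ] yaw 2.1 rms px 0.64
lid_obl [0.4601 0.1215] yaw 20.2 rms px 0.63
pan_rl [0.5458 0.4351] res [-1.3 -0.7 -1.   0.1 -0.2  0.2 -2.5  4.5]
pan_rs [ 0.3692 -0.3043] res [ 0.5  0.5 -0.6  0.2 -0.6  0.  -0.3 -0.9]
lid_rl [0.3678 0.3026] res [ 1.  -0.1  0.3 -0.8 -0.3 -0.3 -0.5 -0.2]
lid_rs [0.6665 0.1527] res [ 0.3  0.1  1.1 -1.   0.1 -0.3  0.3 -0.8]
sq bar [ 0.6689 -0.1425] -176.3 0.073
sq bar [ 0.6581 -0.1433] 177.0 0.071
obl bar [0.473  0.1257] -157.8 0.078
obl bar [0.4588 0.1228] -160.2 0.066
[[-0.001  0.369 -0.929]
 [ 0.001 -0.929 -0.369]
 [-1.    -0.001  0.   ]] cam in tool [-0.147  0.001 -0.066]
```

Both views agree to within a centimetre and the fitted sizes are consistent. First move: above the square lid.

```bash
python3 - <<'E'
from h import *
plan((.663,-.147,.24,np.radians(-88)))
E
```

```text
tcp [ 0.2488 -0.627   0.2261] yaw y -68.4 tilt [-1.    -0.001  0.   ] j [ 1.08  0.48  0.02  1.56 -0.01  1.11 -0.08] w 0.0858 F [0.1 1.1 0.6] t 0.15
G -0.001 -0.021 -0.0401 0.204 0.0 0.001
G -0.001 -0.0219 -0.0396 0.204 0.0 0.001
G -0.001 -0.0229 -0.0391 0.204 0.0 0.001
G -0.001 -0.0238 -0.0385 0.204 0.0 0.001
G -0.001 -0.0248 -0.0379 0.204 0.0 0.001
G -0.001 -0.0257 -0.0373 0.204 0.0 0.001
G -0.001 -0.0266 -0.0366 0.204 0.0 0.001
G -0.001 -0.0275 -0.036 0.204 0.0 0.001
G -0.001 -0.0284 -0.0353 0.204 0.0 0.001
G -0.001 -0.0292 -0.0346 0.204 0.0 0.001
G -0.001 -0.0301 -0.0339 0.204 0.0 0.001
G -0.001 -0.0309 -0.0331 0.204 0.0 0.001
G -0.001 -0.0317 -0.0324 0.204 0.0 0.001
G -0.001 -0.0325 -0.0316 0.204 0.0 0.001
--
```

>>> apply_moves:
  increments: "85 -0.001 -0.021 -0.040 0.2 0 0; 85 -0.001 -0.022 -0.0395 0.2 0 0; 85 -0.001 -0.023 -0.039 0.2 0 0; 85 -0.001 -0.024 -0.0385 0.2 0 0; 85 -0.001 -0.025 -0.038 0.2 0 0; 85 -0.001 -0.0255 -0.037 0.2 0 0; 85 -0.001 -0.0265 -0.0365 0.2 0 0; 85 -0.001 -0.0275 -0.036 0.2 0 0"
  squeeze: 50

```text
clock: 0.95
tcp_pos: [0.4852, -0.3511, 0.2347]
orientation: [2.124, 0.197, -2.125]
contact_force: [0.8, -0.7, -1.0]
grip_width: 0.0852
```

>>> apply_moves:
  increments: "85 -0.001 -0.0285 -0.035 0.2 0 0; 85 -0.001 -0.029 -0.0345 0.2 0 0; 85 -0.001 -0.030 -0.034 0.2 0 0; 85 -0.001 -0.031 -0.033 0.2 0 0; 85 -0.001 -0.032 -0.032 0.2 0 0; 85 -0.001 -0.032 -0.031 0.2 0 0; 85 0 0 0 0 0 0; 85 0 0 0 0 0 0"

```text
clock: 1.75
tcp_pos: [0.6599, -0.1449, 0.2401]
orientation: [2.198, 0.05, -2.2]
contact_force: [-0.3, -0.6, 0.0]
grip_width: 0.085
```

```bash
python3 - <<'E'
from h import *
f=snap("wrist","w1"); print(proj(f,[[.663,-.147,.042],[.663,-.147,.008]]))
plan((.663,-.147,.034,np.radians(-88)))
E
```

```text
[[320.50609112 163.54776732]
 [320.41278959 157.78200438]]
tcp [ 0.6591 -0.1469  0.2402] yaw y -87.6 tilt [-1.     0.001  0.001] j [ 0.2   0.47 -0.11  1.53  0.05  1.14 -1.45] w 0.0852 F [ 0.4 -0.1 -0.2] t 1.8
G 0.0412 0.0 -0.0008 0.012 0.002 -0.001
G 0.0412 0.0 -0.0008 0.012 0.002 -0.001
G 0.0412 0.0 -0.0008 0.012 0.002 -0.001
G 0.0412 0.0 -0.0008 0.012 0.002 -0.001
G 0.0412 0.0 -0.0008 0.012 0.002 -0.001
--
```

View pics/w1.png

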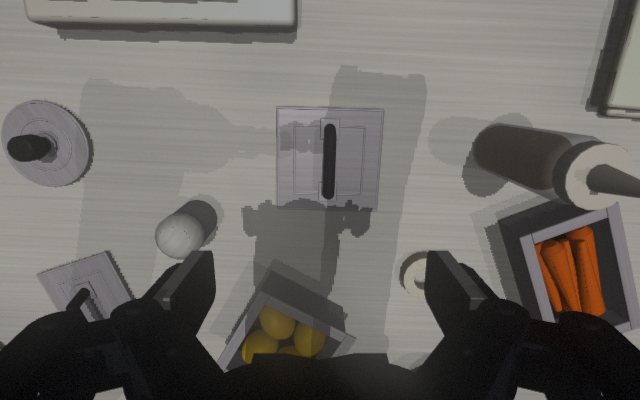

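The wrist view shows the square lid squarely: plate corners (277,107), (383,108), (381,210), (277,208), and the bar from (329,125) to (329,198). It lies slightly more to −y than the prediction at (320,158).

```bash
python3 - <<'E'
from h import *
import pickle
f=pickle.load(open("pics/w1.pkl","rb"))
c=np.array([ray(f,*p,.0075)[:2] for p in[(276.5,106.5),(383,107),(381,210),(277,208)]]);print(c.round(4),c.mean(0))
print("bar",ray(f,330,124,.042),ray(f,329,198,.042))
print("lid_rs",ray(f,47,143,.008)); x,y=c.mean(0)
print("sqpan top corner",ray(f,275,261,.065),ray(f,355,340,.065),"oblpan",ray(f,521,237,.065),ray(f,616,206,.065))
plan((x,y,.034,np.radians(-88.5)))
E
```

```text
[[ 0.7145 -0.099 ]
 [ 0.719  -0.2095]
 [ 0.6068 -0.2177]
 [ 0.604  -0.1009]] [ 0.66107408 -0.15679966]
bar [ 0.70166256 -0.1543253   0.042     ] [ 0.62811266 -0.15719095  0.042     ]
lid_rs [0.66583731 0.14455352 0.008     ]
sqpan top corner [ 0.56725218 -0.10603148  0.065     ] [ 0.47902192 -0.19202606  0.065     ] oblpan [ 0.60354839 -0.34524023  0.065     ] [ 0.6389679  -0.42926437  0.065     ]
tcp [ 0.6591 -0.1469  0.2402] yaw y -87.6 tilt [-1.     0.001  0.001] j [ 0.2   0.47 -0.11  1.53  0.05  1.14 -1.45] w 0.0852 F [ 0.4 -0.1 -0.2] t 1.8
G 0.0412 0.002 -0.0004 0.026 0.002 -0.001
G 0.0412 0.002 -0.0004 0.026 0.002 -0.001
G 0.0412 0.002 -0.0003 0.026 0.002 -0.001
G 0.0412 0.002 -0.0003 0.026 0.002 -0.001
G 0.0412 0.002 -0.0003 0.026 0.002 -0.001
--
```

>>> apply_moves:
  increments: "85 0.041 0.002 -0.001 0.02 0 0; 85 0.041 0.002 -0.001 0.02 0 0; 85 0.041 0.002 -0.001 0.02 0 0; 85 0.041 0.002 -0.001 0.02 0 0; 85 0.041 0.001 0 0.02 0 0; 85 0 0 0 0 0 0; 0 0 0 0 0 0 0; 0 0 0 0 0 0 0"
  squeeze: 50

```text
clock: 2.6
tcp_pos: [0.6656, -0.1564, 0.0387]
orientation: [2.211, 0.03, -2.202]
contact_force: [-0.6, 0.3, -0.1]
grip_width: 0.0585
```

>>> apply_moves:
  increments: "0 0 0 0 0 0 0; 0 0 0 0 0 0 0; 0 0 0 0 0 0 0; 0 0 0 0 0 0 0; 0 0 0 0 0 0 0; 0 0 0 0 0 0 0; 0 0 0 0 0 0 0; 0 0 0 0 0 0 0"

```text
clock: 3.4
tcp_pos: [0.665, -0.1552, 0.0375]
orientation: [2.209, 0.033, -2.204]
contact_force: [-1.2, 0.7, 8.2]
grip_width: -0.0
```

```bash
python3 - <<'E'
from h import *
p=r.get_obs()["tcp_pos"]
plan((p[0],p[1],.20,np.radians(-88.5)),(.46,-.112,.20,np.radians(-118.4)))
E
```

```text
tcp [ 0.665  -0.1552  0.0375] yaw y -88.3 tilt [-1.     0.    -0.002] j [ 0.2   0.69 -0.1   1.66  0.09  0.79 -1.47] w -0.0 F [-1.2  0.7  8.2] t 3.4
G -0.0406 0.0 -0.0001 0.008 -0.004 -0.001
G -0.0406 0.0 -0.0001 0.008 -0.004 -0.001
G -0.0406 0.0 -0.0 0.008 -0.004 -0.001
G -0.0406 0.0 -0.0 0.008 -0.004 -0.001
--
G 0.0 -0.0097 0.0408 0.87 -0.0 -0.0
G 0.0 -0.0054 0.0415 0.87 -0.0 -0.0
G 0.0 -0.0011 0.0419 0.87 -0.0 -0.0
G 0.0 0.0033 0.0418 0.87 -0.0 -0.0
G 0.0 0.0077 0.0412 0.87 -0.0 -0.0
--
```

The gripper closed to 0, so it missed. I'll look.

```bash
python3 - <<'E'
from h import *
f=snap("wrist","w2");g=snap("side","s2");h=snap("scene","s2b")
a=cv2.resize(g["color"][130:230,260:390],(400,308));b=cv2.resize(h["color"][140:240,210:340],(400,308))
cv2.imwrite("pics/m2.png",np.vstack([np.hstack([a,b]),cv2.resize(f["color"],None,fx=.0+400/640,fy=400/640).repeat(1,0)[:250].copy().__class__((250,800,3),np.uint8)*0]) if 0 else np.hstack([a,b])); cv2.imwrite("pics/m2.png",np.vstack([np.hstack([a,b]),cv2.copyMakeBorder(cv2.resize(f["color"],(450,281)),0,0,175,175,cv2.BORDER_CONSTANT)]))
E
```

```text
(no output)
```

View pics/m2.png

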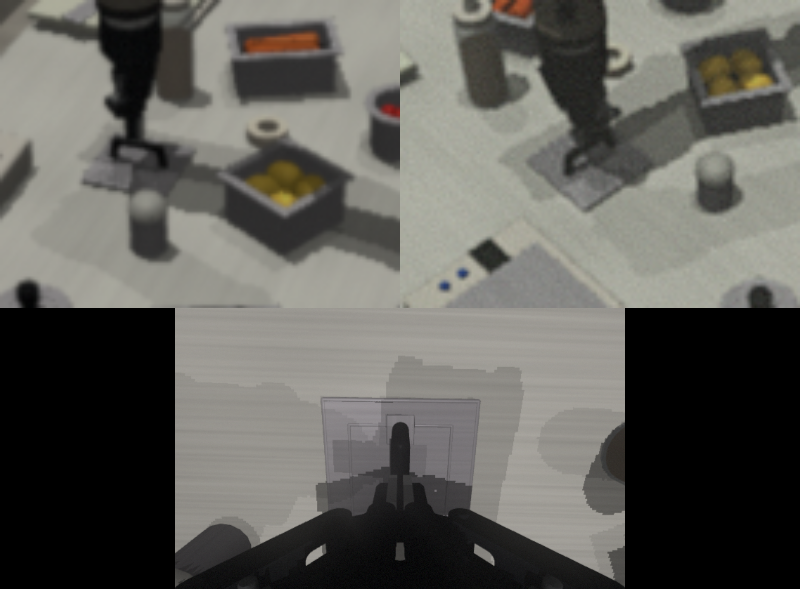

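The wrist view shows the bar between the fingers, at about (320,200) in the full image, but the width reading says 0. A small lift will show which is right.

>>> apply_moves:
  increments: "0 -0.01 0 0 0 0 0; 0 -0.02 0 0 0 0 0; 0 -0.03 0 0 0 0 0; 0 -0.03 0 0 0 0 0; 0 -0.03 0 0 0 0 0; 0 0 0 0 0 0 0; 0 0 0 0 0 0 0; 0 0 0 0 0 0 0"

```text
clock: 4.35
tcp_pos: [0.6632, -0.155, 0.1549]
orientation: [2.205, 0.033, -2.208]
contact_force: [0.2, 0.1, 0.3]
grip_width: -0.0001
```

```bash
python3 - <<'E'
from h import *
f=snap("wrist","w3");g=snap("side","s3");print(r.get_obs()["contact_force"],r.get_obs()["grip_width"])
a=cv2.resize(g["color"][100:230,260:390],(400,400))
cv2.imwrite("pics/m3.png",np.hstack([a,cv2.copyMakeBorder(cv2.resize(f["color"],(400,250)),0,150,0,0,cv2.BORDER_CONSTANT)]))
E
```

```text
[-0.94824934  0.22392387  0.04100739] -6.426273128212072e-05
```

View pics/m3.png

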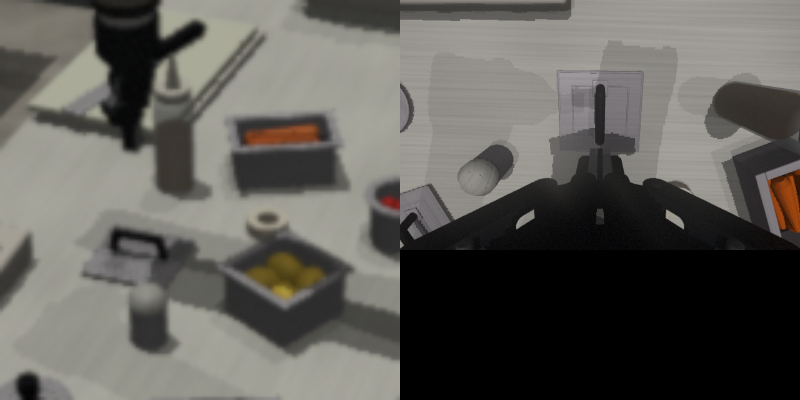

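The lid stayed on the counter, so the fingers closed beside or behind the bar. I'll triangulate the fingertips against the reported TCP.

```bash
python3 - <<'E'
from h import *
import pickle
g=pickle.load(open("pics/s3.pkl","rb"));h=snap("scene","s3b");w=pickle.load(open("pics/w3.pkl","rb"))
o=r.get_obs();p=o["tcp_pos"];print(p)
for n,f in(("side",g),("scene",h),("wrist",w)):
    print(n,"tip",proj(f,[[p[0],p[1],p[2]-.017]]).round(1),"lid bar ends in",proj(f,[[.692,-.155,.042],[.634,-.155,.042]]).round(0).tolist())
print("side tip ray",ray(g,303.2,148.1,.138))
k=[ray(w,320,134,.042),ray(w,320,232,.042),ray(w,253,113,.008),ray(w,387,113,.008)];print(np.round(k,4))
a=cv2.resize(h["color"][110:240,210:340],(520,520),interpolation=cv2.INTER_CUBIC);b=w["color"][60:340,200:440]
cv2.imwrite("pics/m4.png",cv2.convertScaleAbs(np.hstack([a[:420],cv2.resize(b,(280,327)).copy() if 0 else cv2.copyMakeBorder(b,0,140,0,0,cv2.BORDER_CONSTANT)]),alpha=1.8))
E
```

```text
[ 0.66322556 -0.15506331  0.15451294]
side tip [[303.7 153. ]] lid bar ends in [[298.0, 173.0], [312.0, 176.0]]
scene tip [[268.1 166.6]] lid bar ends in [[264.0, 189.0], [277.0, 181.0]]
wrist tip [[316.9 235.9]] lid bar ends in [[319.0, 150.0], [317.0, 224.0]]
side tip ray [ 0.67825739 -0.18630175  0.138     ]
[[ 0.7036 -0.1555  0.042 ]
 [ 0.6276 -0.1578  0.042 ]
 [ 0.7153 -0.1011  0.008 ]
 [ 0.7185 -0.2093  0.008 ]]
```

View pics/m4.png

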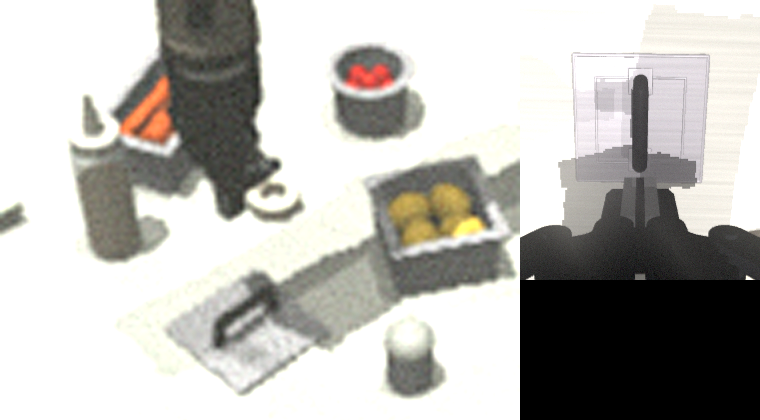

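The tips appear about 18 mm higher than the reported TCP implies: 3 to 5 px higher in both fixed views. They closed above the bar, which explains the width of 0 and Fz of 8 N. The x and y values agree. I'll reopen, go lower and close again.

>>> apply_moves:
  increments: "85 0 0 0 0 0 0; 85 0 0 0 0 0 0; 85 0 0 0 0 0 0; 85 0 0 0 0 0 0; 85 0 0 0 0 0 0; 85 0.04 0 0 0 0 0; 85 0.04 0 0 0 0 0; 85 0.02 0 0 0 0 0"

```text
clock: 5.3
tcp_pos: [0.6619, -0.1548, 0.0524]
orientation: [2.202, 0.034, -2.211]
contact_force: [-0.4, -0.1, 0.3]
grip_width: 0.0852
```

>>> apply_moves:
  increments: "85 0.015 0 0 0 0 0; 85 0.01 0 0 0 0 0; 85 0.005 0 0 0 0 0; 85 0 0 0 0 0 0; 0 0 0 0 0 0 0; 0 0 0 0 0 0 0; 0 0 0 0 0 0 0; 0 0 0 0 0 0 0"

```text
clock: 6.1
tcp_pos: [0.6643, -0.1553, 0.0263]
orientation: [2.207, 0.033, -2.206]
contact_force: [-0.2, 1.1, 0.2]
grip_width: 0.0277
```

>>> apply_moves:
  increments: "0 0 0 0 0 0 0; 0 0 0 0 0 0 0; 0 0 0 0 0 0 0; 0 0 0 0 0 0 0; 0 0 0 0 0 0 0; 0 0 0 0 0 0 0; 0 0 0 0 0 0 0; 0 0 0 0 0 0 0"

```text
clock: 6.9
tcp_pos: [0.6642, -0.1552, 0.0262]
orientation: [2.207, 0.033, -2.206]
contact_force: [-2.0, 0.0, 6.3]
grip_width: 0.0099
```

Width 9.9 mm with Fz of 6 N means it's pinching the rounded top edge of the bar. I'll reopen and go 15 mm lower.

>>> apply_moves:
  increments: "60 0 0 0 0 0 0; 60 0 0 0 0 0 0; 60 0 0 0 0 0 0; 60 0.005 0 0 0 0 0; 60 0.005 0 0 0 0 0; 60 0.005 0 0 0 0 0; 0 0 0 0 0 0 0; 0 0 0 0 0 0 0"

```text
clock: 7.7
tcp_pos: [0.6638, -0.1552, 0.0105]
orientation: [2.206, 0.033, -2.207]
contact_force: [0.2, -0.2, -0.5]
grip_width: 0.0316
```

>>> apply_moves:
  increments: "0 0 0 0 0 0 0; 0 0 0 0 0 0 0; 0 0 0 0 0 0 0; 0 0 0 0 0 0 0; 0 0 0 0 0 0 0; 0 0 0 0 0 0 0; 0 0 0 0 0 0 0; 0 0 0 0 0 0 0"

```text
clock: 8.5
tcp_pos: [0.6643, -0.1552, 0.0111]
orientation: [2.207, 0.033, -2.206]
contact_force: [0.2, -1.0, 3.4]
grip_width: 0.01
```

>>> apply_moves:
  increments: "0 -0.005 0 0 0 0 0; 0 -0.01 0 0 0 0 0; 0 -0.02 0 0 0 0 0; 0 -0.03 0 0 0 0 0; 0 -0.04 0 0 0 0 0; 0 -0.04 0 0 0 0 0; 0 0 0 0 0 0 0; 0 0 0 0 0 0 0"

```text
clock: 9.3
tcp_pos: [0.6643, -0.1552, 0.1572]
orientation: [2.208, 0.032, -2.204]
contact_force: [-0.4, -0.2, -2.7]
grip_width: 0.0106
```

```bash
python3 - <<'E'
from h import *
f=snap("wrist","w5");g=snap("side","s5");print(r.get_obs()["contact_force"],r.get_obs()["grip_width"])
a=cv2.resize(g["color"][90:220,250:380],(400,400))
cv2.imwrite("pics/m5.png",np.hstack([a,cv2.copyMakeBorder(cv2.resize(f["color"],(400,250)),0,150,0,0,cv2.BORDER_CONSTANT)]))
plan((.459,-.112,.16,np.radians(-118.2)))
E
```

```text
[-0.47478708 -0.42819343 -2.54393396] 0.0101041099733972
tcp [ 0.6627 -0.155   0.1544] yaw y -88.3 tilt [-1.    -0.     0.003] j [ 0.21  0.56 -0.1   1.6   0.06  0.99 -1.45] w 0.0101 F [-0.5 -0.4 -2.5] t 9.4
G -0.001 -0.0098 0.0405 0.87 0.005 -0.0
G -0.001 -0.0055 0.0413 0.87 0.005 -0.0
G -0.001 -0.0012 0.0416 0.87 0.005 -0.0
G -0.0011 0.0031 0.0415 0.87 0.005 -0.0
G -0.0011 0.0074 0.041 0.87 0.005 -0.0
--
```

View pics/m5.png

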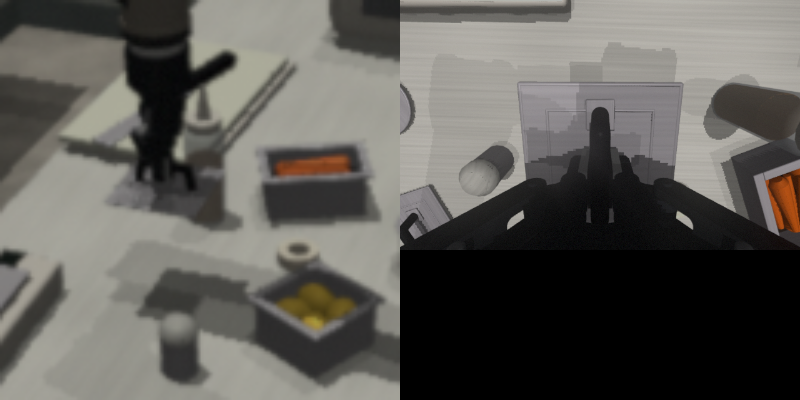

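The square lid is held: width 10 mm, weight 2.5 N, and measured z of 0.011 with the lid on the counter. Before placing, I'll refine the pan poses with a rim-band fit over both fixed views.

```bash
cat > fit.py <<'E'
from h import *
import pickle
from scipy.ndimage import map_coordinates
from scipy.optimize import minimize
FS=[pickle.load(open(f"pics/{n}.pkl","rb")) for n in("scene0","side0")]
G=[cv2.GaussianBlur(cv2.cvtColor(f["color"],cv2.COLOR_BGR2GRAY).astype(np.float32),(0,0),.6) for f in FS]
def band(w,h,rnd,b=.012):
    k=[]
    for e in(.003,.006,.009):
        if rnd: t=np.linspace(0,2*np.pi,120,False); k.append((w/2-e)*np.c_[np.cos(t),np.sin(t)])
        else:
            a,c=w/2-e,h/2-e; s=np.linspace(-1,1,40)
            k.append(np.r_[np.c_[a*s,0*s+c],np.c_[a*s,0*s-c],np.c_[0*s+a,c*s],np.c_[0*s-a,c*s]])
    return np.vstack(k)
def cost(x,q,cams):
    t=x[2] if len(x)>2 else 0; c,s=np.cos(t),np.sin(t); P=np.c_[q@np.array([[c,s],[-s,c]])+x[:2],np.full(len(q),.065)]; J=0
    for i in cams:
        U=proj(FS[i],P); v=map_coordinates(G[i],[U[:,1],U[:,0]],order=1); J+=np.minimum((v-np.median(v))**2,1200).mean()
    return J
def fit(n,w,h,rnd,x0):
    q=band(w,h,rnd)
    for cams in((0,1),(0,),(1,)):
        best=min((minimize(cost,np.array(x0)+[dx,dy]+([0] if len(x0)>2 else []) if 0 else np.array(x0)+np.array([dx,dy,0][:len(x0)]),args=(q,cams),method="Nelder-Mead",options=dict(initial_simplex=None,xatol=1e-4)) for dx in(-.006,0,.006) for dy in(-.006,0,.006)),key=lambda s:s.fun)
        print(n,cams,best.x[:2].round(4),np.degrees(best.x[2:]).round(1),best.fun.round(0))
E
python3 - <<'E'
from fit import *
fit("sq",.116,.116,0,(.4585,-.1114,np.radians(61.6)))
fit("obl",.148,.096,0,(.5576,-.4067,np.radians(22.7)))
fit("rl",.132,.132,1,(.5458,.4351))
fit("rs",.096,.096,1,(.3692,-.3043))
E
```

```text
sq (0, 1) [ 0.4597 -0.1111] [62.2] 176.0
sq (0,) [ 0.46  -0.112] [62.3] 73.0
sq (1,) [ 0.4592 -0.1096] [62.5] 86.0
obl (0, 1) [ 0.5278 -0.5522] [17.4] 4.0
obl (0,) [ 0.5615 -0.4127] [25.5] 188.0
obl (1,) [ 0.5813 -0.5719] [12.9] 1.0
rl (0, 1) [0.5444 0.4395] [] 91.0
rl (0,) [0.5446 0.439 ] [] 39.0
rl (1,) [0.5442 0.4402] [] 47.0
rs (0, 1) [ 0.3698 -0.307 ] [] 256.0
rs (0,) [ 0.3702 -0.3073] [] 100.0
rs (1,) [ 0.369  -0.3057] [] 142.0
```

The two cameras agree to 2 mm for the square and both round pans. The oblong joint fit ran away, so I'll redo that later. Moving over the square pan.

```bash
python3 - <<'E'
from h import *
plan((.4597,-.1111,.154,np.radians(-117.7)))
E
```

```text
tcp [ 0.6627 -0.155   0.1544] yaw y -88.3 tilt [-1.    -0.     0.003] j [ 0.21  0.56 -0.1   1.6   0.06  0.99 -1.45] w 0.0101 F [-0.5 -0.4 -2.5] t 9.4
G 0.0002 -0.01 0.0403 0.856 0.005 -0.0
G 0.0002 -0.0058 0.0411 0.856 0.005 -0.0
G 0.0002 -0.0016 0.0415 0.856 0.005 -0.0
G 0.0001 0.0027 0.0414 0.856 0.005 -0.0
G 0.0001 0.0069 0.041 0.856 0.005 -0.0
--
```

>>> apply_moves:
  increments: "0 0 -0.010 0.0405 0.856 0 0; 0 0 -0.006 0.041 0.856 0 0; 0 0 -0.0015 0.0415 0.856 0 0; 0 0 0.0025 0.0415 0.856 0 0; 0 0 0.007 0.041 0.856 0 0; 0 0 0 0 0 0 0; 0 0 0 0 0 0 0; 0 0 0 0 0 0 0"

```text
clock: 10.2
tcp_pos: [0.4616, -0.111, 0.1554]
orientation: [-1.952, 0.481, 1.952]
contact_force: [0.7, -0.0, -0.9]
grip_width: 0.0111
```

>>> apply_moves:
  increments: "0 0.02 0 0 0 0 0; 0 0.02 0 0 0 0 0; 0 0.01 0 0 0 0 0; 0 0.005 0 0 0 0 0; 0 0 0 0 0 0 0; 0 0 0 0 0 0 0; 0 0 0 0 0 0 0; 0 0 0 0 0 0 0"

```text
clock: 11.0
tcp_pos: [0.4614, -0.111, 0.1014]
orientation: [-1.952, 0.481, 1.95]
contact_force: [0.7, -0.7, -1.5]
grip_width: 0.0104
```

```bash
python3 - <<'E'
from h import *
g=snap("side","s6");h=snap("scene","s6b")
plan((.4597,-.1111,.072,np.radians(-117.7)))
a=cv2.resize(g["color"][140:240,295:405],(396,360),interpolation=cv2.INTER_CUBIC);b=cv2.resize(h["color"][110:210,265:375],(396,360),interpolation=cv2.INTER_CUBIC)
cv2.imwrite("pics/m6.png",cv2.convertScaleAbs(np.hstack([a,b]),alpha=1.8))
E
```

```text
tcp [ 0.4612 -0.111   0.1012] yaw y -117.7 tilt [-1.    -0.    -0.001] j [ 0.13  0.33 -0.02  2.14  0.01  0.68 -1.96] w 0.0102 F [-0.   0.1 -1.9] t 11.1
G 0.0292 0.0008 0.0013 -0.003 -0.007 0.003
--
```

View pics/m6.png

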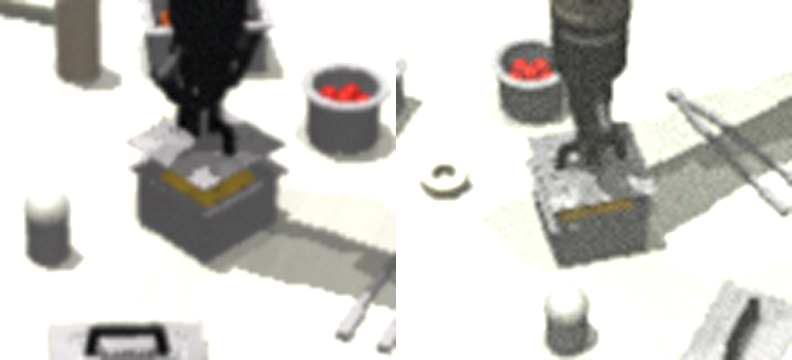

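Side view: lid corners at columns 130 and 287, pan corners at 131 and 286. The lid is centred, so I'll lower it.

>>> apply_moves:
  increments: "0 0.008 0 0 0 0 0; 0 0.008 0 0.001 0 0 0; 0 0.006 0 0 0 0 0; 0 0.004 0 0 0 0 0; 0 0.002 0 0 0 0 0; 0 0.001 0 0 0 0 0; 0 0 0 0 0 0 0; 0 0 0 0 0 0 0"

```text
clock: 11.9
tcp_pos: [0.4602, -0.1105, 0.072]
orientation: [-1.952, 0.481, 1.951]
contact_force: [-0.3, -0.1, -1.7]
grip_width: 0.0102
```

>>> apply_moves:
  increments: "0 0.001 0 0 0 0 0; 0 0.001 0 0 0 0 0; 0 0 0 0 0 0 0; 0 0 0 0 0 0 0; 0 0 0 0 0 0 0; 0 0 0 0 0 0 0; 0 0 0 0 0 0 0; 0 0 0 0 0 0 0"

```text
clock: 12.7
tcp_pos: [0.4603, -0.1106, 0.0709]
orientation: [-1.952, 0.482, 1.95]
contact_force: [-3.2, 0.2, 10.9]
grip_width: 0.0108
```

Contact at z = 0.071 as expected. Release and lift.

>>> apply_moves:
  increments: "40 0 0 0 0 0 0; 40 0 0 0 0 0 0; 40 0 0 0 0 0 0; 40 0 0 0 0 0 0; 60 -0.01 0 0 0 0 0; 60 -0.03 0 0 0 0 0; 60 -0.045 0 0 0 0 0; 60 -0.045 0 0 0 0 0"

```text
clock: 13.5
tcp_pos: [0.4594, -0.1104, 0.2016]
orientation: [-1.95, 0.482, 1.952]
contact_force: [2.2, -1.0, -0.2]
grip_width: 0.06
```

```bash
python3 - <<'E'
from h import *
# oblong lid: bar yaw 20.2 -> y at -69.8
plan((.462,.122,.23,np.radians(-69.8)))
E
```

```text
tcp [ 0.4594 -0.1104  0.2016] yaw y -117.7 tilt [-1.     0.     0.001] j [ 0.12  0.17 -0.02  2.05  0.    0.92 -1.96] w 0.06 F [ 2.2 -1.  -0.2] t 13.5
G -0.0035 -0.0259 0.0132 -0.871 0.001 0.0
G -0.0035 -0.0271 0.0105 -0.871 0.001 0.0
G -0.0035 -0.0281 0.0076 -0.871 0.001 0.0
G -0.0036 -0.0287 0.0046 -0.871 0.001 0.0
G -0.0036 -0.029 0.0016 -0.871 0.001 0.0
G -0.0036 -0.029 -0.0015 -0.871 0.001 0.0
G -0.0036 -0.0287 -0.0045 -0.871 0.001 0.0
G -0.0036 -0.0281 -0.0075 -0.871 0.001 0.0
--
```

>>> apply_moves:
  increments: "85 -0.0035 -0.026 0.013 -0.871 0 0; 85 -0.0035 -0.027 0.0105 -0.871 0 0; 85 -0.0035 -0.028 0.0075 -0.871 0 0; 85 -0.0035 -0.0285 0.0045 -0.871 0 0; 85 -0.0035 -0.029 0.0015 -0.871 0 0; 85 -0.0035 -0.029 -0.0015 -0.871 0 0; 85 -0.0035 -0.0285 -0.0045 -0.871 0 0; 85 -0.0035 -0.028 -0.0075 -0.871 0 0"

```text
clock: 14.3
tcp_pos: [0.463, 0.1223, 0.2287]
orientation: [2.028, 0.365, -2.026]
contact_force: [0.7, -0.3, 0.4]
grip_width: 0.0846
```

>>> apply_moves:
  increments: "85 0 0 0 0 0 0; 85 0 0 0 0 0 0; 85 0 0 0 0 0 0; 85 0 0 0 0 0 0; 85 0 0 0 0 0 0; 85 0 0 0 0 0 0; 85 0 0 0 0 0 0; 85 0 0 0 0 0 0"

```text
clock: 15.1
tcp_pos: [0.4632, 0.1212, 0.2278]
orientation: [2.03, 0.361, -2.03]
contact_force: [-0.3, 0.2, -0.1]
grip_width: 0.0848
```

```bash
python3 - <<'E'
from h import *
f=snap("wrist","w7"); print(proj(f,[[.460,.1215,.042]]))
g=snap("side","s7");h=snap("scene","s7b")
plan((.462,.122,.011,np.radians(-69.8)))
a=cv2.resize(g["color"][150:220,310:387],(330,300),interpolation=cv2.INTER_CUBIC);b=cv2.resize(h["color"][130:200,280:357],(330,300),interpolation=cv2.INTER_CUBIC)
cv2.imwrite("pics/m7.png",np.vstack([cv2.resize(f["color"],(480,300)).repeat(1,0),]) if 0 else np.hstack([cv2.convertScaleAbs(np.vstack([a,b]),alpha=1.5)[:600],cv2.copyMakeBorder(cv2.resize(f["color"],(470,294)),0,306,0,0,cv2.BORDER_CONSTANT)]))
E
```

```text
[[317.02659633 171.75571935]]
tcp [0.4632 0.1213 0.2278] yaw y -69.8 tilt [-1. -0.  0.] j [-0.13  0.17 -0.29  1.99  0.06  0.99 -1.66] w 0.0854 F [-0.5  0.6 -0.5] t 15.25
G 0.0434 -0.0002 0.0002 -0.0 0.0 0.0
G 0.0434 -0.0002 0.0002 -0.0 0.0 0.0
G 0.0434 -0.0002 0.0002 -0.0 0.0 0.0
G 0.0434 -0.0002 0.0002 -0.0 0.0 0.0
G 0.0434 -0.0002 0.0002 -0.0 0.0 0.0
--
```

View pics/m7.png

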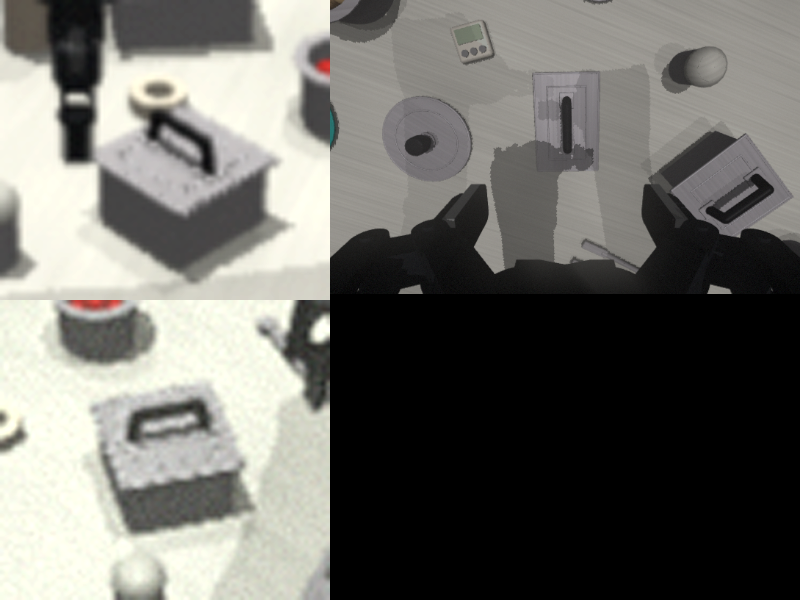

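The square lid is seated flat on its pan. In the wrist view the oblong bar sits at (321,170), aligned and within 4 px of the prediction. Grasp it.

>>> apply_moves:
  increments: "85 0.045 0.001 0 0 0 0; 85 0.045 0.001 0 0 0 0; 85 0.045 0 0 0 0 0; 85 0.045 0 0 0 0 0; 85 0.025 0 0 0 0 0; 85 0.0115 0 0 0 0 0; 0 0 0 0 0 0 0; 0 0 0 0 0 0 0"

```text
clock: 16.05
tcp_pos: [0.4648, 0.1198, 0.0123]
orientation: [2.031, 0.362, -2.028]
contact_force: [0.9, -0.7, 1.1]
grip_width: 0.0586
```

>>> apply_moves:
  increments: "0 0 0 0 0 0 0; 0 0 0 0 0 0 0; 0 0 0 0 0 0 0; 0 0 0 0 0 0 0; 0 0 0 0 0 0 0; 0 0 0 0 0 0 0; 0 0 0 0 0 0 0; 0 0 0 0 0 0 0"

```text
clock: 16.85
tcp_pos: [0.4646, 0.1194, 0.0121]
orientation: [2.031, 0.361, -2.028]
contact_force: [-1.0, -1.0, 7.8]
grip_width: 0.01
```

```bash
python3 - <<'E'
from fit import *
print("lid_rl plate",ray(pickle.load(open("pics/w7.pkl","rb")),132,189,.008))
q=band(.148,.096,0); x0=np.array((.5576,-.4067,np.radians(22.7)))
from scipy.optimize import differential_evolution as de
for cams in((0,1),(0,),(1,)):
    s=de(cost,[(x0[0]-.015,x0[0]+.015),(x0[1]-.015,x0[1]+.015),(x0[2]-.15,x0[2]+.15)],args=(q,cams),seed=1,tol=1e-5); print(cams,s.x[:2].round(4),np.degrees(s.x[2]).round(1),s.fun.round(0))
o=r.get_obs();p=o["tcp_pos"];y=np.radians(-69.8)
plan((p[0],p[1],.17,y),(.5590,-.4090,.17,np.radians(-66)))
E
```

```text
lid_rl plate [0.36756202 0.29822221 0.008     ]
(0, 1) [ 0.5608 -0.4123] 25.3 381.0
(0,) [ 0.5615 -0.4127] 25.5 188.0
(1,) [ 0.5603 -0.4118] 25.1 186.0
tcp [0.4646 0.1194 0.0121] yaw y -69.8 tilt [-1.     0.    -0.001] j [-0.2   0.51 -0.22  2.16  0.22  0.5  -1.81] w 0.01 F [-1.  -1.   7.8] t 16.85
G -0.0395 0.0 -0.0001 -0.001 -0.003 -0.001
G -0.0395 0.0 -0.0 -0.001 -0.003 -0.001
G -0.0395 0.0 -0.0 -0.001 -0.003 -0.001
G -0.0395 0.0 -0.0 -0.001 -0.003 -0.001
--
G -0.0 0.044 0.0078 -0.046 -0.0 -0.0
G -0.0 0.044 0.0081 -0.046 -0.0 -0.0
G -0.0 0.044 0.0083 -0.046 -0.0 -0.0
G -0.0 0.0439 0.0085 -0.046 -0.0 -0.0
G -0.0 0.0439 0.0088 -0.046 -0.0 -0.0
G -0.0 0.0438 0.009 -0.046 -0.0 -0.0
G -0.0 0.0438 0.0093 -0.046 -0.0 -0.0
G -0.0 0.0437 0.0095 -0.046 -0.0 -0.0
G -0.0 0.0437 0.0098 -0.046 -0.0 -0.0
G -0.0 0.0436 0.01 -0.046 -0.0 -0.0
G -0.0 0.0435 0.0102 -0.046 -0.0 -0.0
G -0.0 0.0435 0.0105 -0.046 -0.0 -0.0
--
```

The oblong pan is now at (0.561, −0.412), yaw 25.3°, and both cameras agree. Lift, then carry by a path clear of the squeeze bottle.

>>> apply_moves:
  increments: "0 -0.01 0 0 0 0 0; 0 -0.025 0 0 0 0 0; 0 -0.04 0 0 0 0 0; 0 -0.045 0 0 0 0 0; 0 -0.045 0 0 0 0 0; 0 -0.025 0 0 0 0 0; 0 0 0 0 0 0 0; 0 0 0 0 0 0 0"

```text
clock: 17.65
tcp_pos: [0.4634, 0.1192, 0.2013]
orientation: [2.03, 0.361, -2.029]
contact_force: [-0.2, -0.4, -2.2]
grip_width: 0.0102
```

```bash
python3 - <<'E'
from h import *
plan((.50,-.34,.2,np.radians(-64.7)),(.5626,-.4114,.2,np.radians(-64.7)))
E
```

```text
tcp [0.4634 0.1192 0.2013] yaw y -69.8 tilt [-1.  0. -0.] j [-0.11  0.2  -0.3   2.02  0.07  0.93 -1.67] w 0.0102 F [-0.2 -0.4 -2.2] t 17.65
G 0.0001 0.0444 0.0124 -0.074 -0.0 -0.0
G 0.0001 0.0442 0.0128 -0.074 -0.0 -0.0
G 0.0001 0.0441 0.0132 -0.074 -0.0 -0.0
G 0.0001 0.044 0.0136 -0.074 -0.0 -0.0
G 0.0001 0.0439 0.014 -0.074 -0.0 -0.0
G 0.0001 0.0438 0.0144 -0.074 -0.0 -0.0
G 0.0001 0.0436 0.0148 -0.074 -0.0 -0.0
G 0.0001 0.0435 0.0152 -0.074 -0.0 -0.0
G 0.0001 0.0434 0.0155 -0.074 -0.0 -0.0
G 0.0001 0.0432 0.0159 -0.074 -0.0 -0.0
--
G 0.0 0.0457 -0.013 -0.0 -0.0 0.0
G 0.0 0.0457 -0.013 -0.0 -0.0 0.0
--
```

>>> apply_moves:
  increments: "0 0 0.0445 0.0125 -0.074 0 0; 0 0 0.044 0.013 -0.074 0 0; 0 0 0.044 0.013 -0.074 0 0; 0 0 0.044 0.0135 -0.074 0 0; 0 0 0.044 0.014 -0.074 0 0; 0 0 0.044 0.0145 -0.074 0 0; 0 0 0.0435 0.015 -0.074 0 0; 0 0 0.0435 0.015 -0.074 0 0"

```text
clock: 18.45
tcp_pos: [0.4912, -0.2492, 0.1989]
orientation: [1.985, 0.43, -1.992]
contact_force: [1.2, 0.4, -0.4]
grip_width: 0.0101
```

>>> apply_moves:
  increments: "0 0 0.0435 0.0155 -0.074 0 0; 0 0 0.043 0.016 -0.074 0 0; 0 0 0.03 -0.0085 0 0 0; 0 0 0.03 -0.0085 0 0 0; 0 0 0.0315 -0.009 0 0 0; 0 0 0 0 0 0 0; 0 0 0 0 0 0 0; 0 0 0 0 0 0 0"

```text
clock: 19.25
tcp_pos: [0.5616, -0.4099, 0.1995]
orientation: [1.975, 0.447, -1.98]
contact_force: [-0.2, 0.8, -2.3]
grip_width: 0.0103
```

```bash
python3 - <<'E'
from h import *
plan((.5626,-.4114,.0715,np.radians(-64.7)))
E
```

```text
tcp [ 0.5616 -0.4099  0.1995] yaw y -64.7 tilt [-1.    -0.003  0.002] j [ 0.55  0.54 -0.01  1.52  0.01  1.09 -0.59] w 0.0103 F [-0.2  0.8 -2.3] t 19.25
G 0.0427 0.0007 -0.0002 0.001 0.005 0.009
G 0.0427 0.0007 -0.0001 0.001 0.005 0.009
G 0.0427 0.0006 -0.0001 0.001 0.005 0.009
--
```

>>> apply_moves:
  increments: "0 0.04 0.001 0 0 0 0; 0 0.035 0.001 0 0 0 0; 0 0.02 0 0 0 0 0; 0 0.01 0 0 0 0 0; 0 0.01 0 0 0 0 0; 0 0.007 0 0 0 0 0; 0 0.004 0 0 0 0 0; 0 0.001 0 0 0 0 0"

```text
clock: 20.05
tcp_pos: [0.5638, -0.4133, 0.0746]
orientation: [1.977, 0.443, -1.976]
contact_force: [-0.3, 0.9, -2.1]
grip_width: 0.0101
```

>>> apply_moves:
  increments: "0 0.001 0 0 0 0 0; 0 0 0 0 0 0 0; 0 0 0 0 0 0 0; 0 0 0 0 0 0 0; 0 0 0 0 0 0 0; 0 0 0 0 0 0 0; 0 0 0 0 0 0 0; 0 0 0 0 0 0 0"

```text
clock: 20.85
tcp_pos: [0.5636, -0.4132, 0.0733]
orientation: [1.977, 0.443, -1.977]
contact_force: [0.2, 0.0, -2.7]
grip_width: 0.0104
```

>>> apply_moves:
  increments: "0 0.001 0 0 0 0 0; 0 0.001 0 0 0 0 0; 0 0 0 0 0 0 0; 0 0 0 0 0 0 0; 0 0 0 0 0 0 0; 0 0 0 0 0 0 0; 0 0 0 0 0 0 0; 0 0 0 0 0 0 0"

```text
clock: 21.65
tcp_pos: [0.5639, -0.4136, 0.0722]
orientation: [1.978, 0.442, -1.976]
contact_force: [-1.2, 0.7, 5.6]
grip_width: 0.0102
```

Seated: the force reversed at z = 0.072, past the rim-catch height of 0.077. Release, lift and go to the small round lid.

>>> apply_moves:
  increments: "40 0 0 0 0 0 0; 40 0 0 0 0 0 0; 40 0 0 0 0 0 0; 40 0 0 0 0 0 0; 60 -0.01 0 0 0 0 0; 60 -0.035 0 0 0 0 0; 60 -0.045 0 0 0 0 0; 60 -0.045 0 0 0 0 0"

```text
clock: 22.45
tcp_pos: [0.5633, -0.413, 0.2082]
orientation: [1.977, 0.444, -1.977]
contact_force: [0.8, -0.3, 0.9]
grip_width: 0.0599
```

```bash
python3 - <<'E'
from h import *
p=r.get_obs()["tcp_pos"];y=np.radians(-64.7)
plan((p[0],p[1],.25,y),(.666,.150,.23,y))
E
```

```text
tcp [ 0.5633 -0.413   0.2082] yaw y -64.7 tilt [-1. -0.  0.] j [ 0.55  0.53 -0.01  1.51  0.01  1.1  -0.59] w 0.0599 F [ 0.8 -0.3  0.9] t 22.45
G -0.0418 -0.0 0.0 -0.003 0.002 0.003
--
G 0.0017 -0.0388 -0.0278 0.0 -0.0 -0.0
G 0.0017 -0.0388 -0.0278 0.0 -0.0 -0.0
G 0.0017 -0.0388 -0.0278 0.0 -0.0 -0.0
G 0.0017 -0.0388 -0.0278 0.0 -0.0 -0.0
G 0.0017 -0.0388 -0.0278 0.0 -0.0 -0.0
G 0.0017 -0.0388 -0.0278 0.0 -0.0 -0.0
G 0.0017 -0.0388 -0.0278 0.0 -0.0 -0.0
G 0.0017 -0.0388 -0.0278 0.0 -0.0 -0.0
G 0.0017 -0.0388 -0.0278 0.0 -0.0 -0.0
G 0.0017 -0.0388 -0.0278 0.0 -0.0 -0.0
G 0.0017 -0.0388 -0.0278 0.0 -0.0 -0.0
G 0.0017 -0.0388 -0.0278 0.0 -0.0 -0.0
--
```

>>> apply_moves:
  increments: "85 -0.042 0 0 0 0 0; 85 0 -0.039 -0.028 0 0 0; 85 0 -0.039 -0.028 0 0 0; 85 0 -0.039 -0.028 0 0 0; 85 0 -0.039 -0.028 0 0 0; 85 0 -0.039 -0.028 0 0 0; 85 0 -0.039 -0.028 0 0 0; 85 0 -0.039 -0.028 0 0 0"

```text
clock: 23.25
tcp_pos: [0.6244, -0.0808, 0.2494]
orientation: [1.978, 0.443, -1.976]
contact_force: [0.3, -0.4, 0.0]
grip_width: 0.085
```

>>> apply_moves:
  increments: "85 0.004 -0.039 -0.028 0 0 0; 85 0.004 -0.039 -0.028 0 0 0; 85 0.004 -0.039 -0.028 0 0 0; 85 0.004 -0.039 -0.028 0 0 0; 85 0.004 -0.037 -0.026 0 0 0; 85 0 0 0 0 0 0; 85 0 0 0 0 0 0; 85 0 0 0 0 0 0"

```text
clock: 24.05
tcp_pos: [0.6669, 0.1491, 0.2288]
orientation: [1.978, 0.44, -1.977]
contact_force: [-0.3, 0.0, 0.0]
grip_width: 0.0851
```

```bash
python3 - <<'E'
from h import *
f=snap("wrist","w8"); print(proj(f,[[.6665,.150,.042],[.6665,.150,.008]]))
g=snap("side","s8");h=snap("scene","s8b")
plan((.6665,.150,.011,np.radians(-64.7)))
a=cv2.resize(g["color"][120:190,310:387],(330,300),interpolation=cv2.INTER_CUBIC);b=cv2.resize(h["color"][105:175,220:297],(330,300),interpolation=cv2.INTER_CUBIC)
cv2.imwrite("pics/m8.png",np.hstack([cv2.convertScaleAbs(np.vstack([a,b]),alpha=1.5)[:600],cv2.copyMakeBorder(cv2.resize(f["color"],(470,294)),0,306,0,0,cv2.BORDER_CONSTANT)]))
E
```

```text
[[317.37232966 168.47883177]
 [317.51278093 162.14692334]]
tcp [0.6669 0.1487 0.2288] yaw y -64.9 tilt [-1.     0.001 -0.   ] j [-0.2   0.5  -0.16  1.52  0.09  1.13 -1.51] w 0.085 F [ 0.4  0.1 -0.3] t 24.2
G 0.0436 -0.0003 -0.0 -0.005 -0.0 -0.001
G 0.0436 -0.0003 -0.0 -0.005 -0.0 -0.001
G 0.0436 -0.0003 -0.0 -0.005 -0.0 -0.001
G 0.0436 -0.0003 -0.0 -0.005 -0.0 -0.001
G 0.0436 -0.0003 -0.0 -0.005 -0.0 -0.001
--
```

View pics/m8.png

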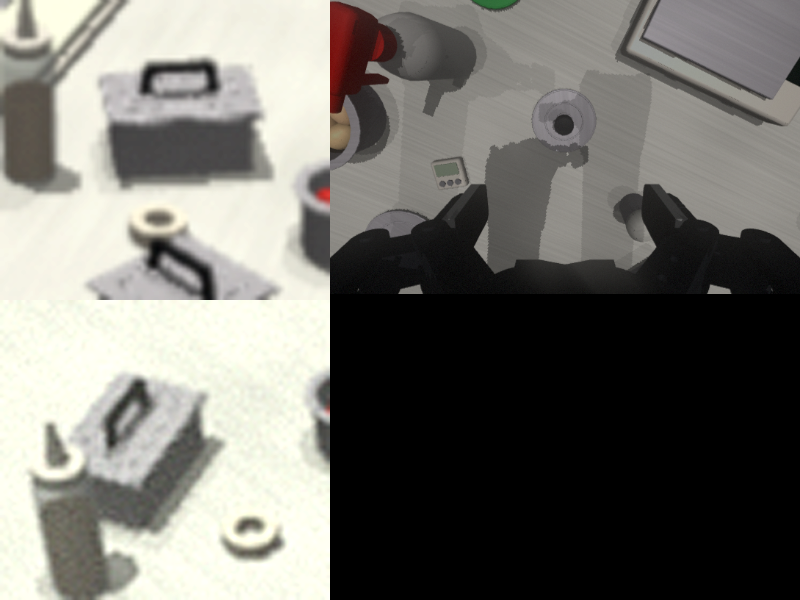

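The oblong lid is seated and the squeeze bottle is untouched. The small lid's knob is at (319,170) against (317,168) predicted. Grasp it.

>>> apply_moves:
  increments: "85 0.045 0 0 0 0 0; 85 0.045 0 0 0 0 0; 85 0.045 0 0 0 0 0; 85 0.045 0 0 0 0 0; 85 0.026 0 0 0 0 0; 85 0.0115 0 0.001 0 0 0; 0 0 0 0 0 0 0; 0 0 0 0 0 0 0"

```text
clock: 25.0
tcp_pos: [0.667, 0.1502, 0.0125]
orientation: [1.98, 0.443, -1.975]
contact_force: [-0.1, -0.1, 0.6]
grip_width: 0.0585
```

>>> apply_moves:
  increments: "0 0 0 0 0 0 0; 0 0 0 0 0 0 0; 0 0 0 0 0 0 0; 0 0 0 0 0 0 0; 0 0 0 0 0 0 0; 0 0 0 0 0 0 0; 0 0 0 0 0 0 0; 0 0 0 0 0 0 0"

```text
clock: 25.8
tcp_pos: [0.6671, 0.1507, 0.0128]
orientation: [1.98, 0.443, -1.974]
contact_force: [-0.8, -0.3, 6.4]
grip_width: 0.0244
```

>>> apply_moves:
  increments: "0 -0.01 0 0 0 0 0; 0 -0.025 0 0 0 0 0; 0 -0.04 0 0 0 0 0; 0 -0.045 0 0 0 0 0; 0 -0.045 0 0 0 0 0; 0 -0.03 0 0 0 0 0; 0 0 0 0 0 0 0; 0 0 0 0 0 0 0"

```text
clock: 26.6
tcp_pos: [0.6657, 0.1504, 0.2068]
orientation: [1.979, 0.443, -1.976]
contact_force: [-1.4, 0.8, -1.0]
grip_width: 0.0249
```

```bash
python3 - <<'E'
from h import *
y=np.radians(-64.7)
plan((.44,-.20,.205,y),(.3698,-.307,.205,y))
E
```

```text
tcp [0.6657 0.1504 0.2068] yaw y -64.7 tilt [-1.     0.    -0.001] j [-0.2   0.51 -0.17  1.55  0.09  1.09 -1.52] w 0.0249 F [-1.4  0.8 -1. ] t 26.6
G 0.0002 0.0245 0.0393 -0.0 -0.001 -0.0
G 0.0002 0.0245 0.0393 -0.0 -0.001 -0.0
G 0.0002 0.0245 0.0393 -0.0 -0.001 -0.0
G 0.0002 0.0245 0.0393 -0.0 -0.001 -0.0
G 0.0002 0.0245 0.0393 -0.0 -0.001 -0.0
G 0.0002 0.0245 0.0393 -0.0 -0.001 -0.0
G 0.0002 0.0245 0.0393 -0.0 -0.001 -0.0
G 0.0002 0.0245 0.0393 -0.0 -0.001 -0.0
G 0.0002 0.0245 0.0393 -0.0 -0.001 -0.0
--
G -0.0 0.0222 0.0364 0.0 -0.0 -0.0
G -0.0 0.0222 0.0364 0.0 -0.0 -0.0
G -0.0 0.0222 0.0364 0.0 -0.0 -0.0
--
```

>>> apply_moves:
  increments: "0 0 0.0245 0.0395 0 0 0; 0 0 0.0245 0.0395 0 0 0; 0 0 0.0245 0.039 0 0 0; 0 0 0.0245 0.039 0 0 0; 0 0 0.0245 0.039 0 0 0; 0 0 0.0245 0.039 0 0 0; 0 0 0.0245 0.039 0 0 0; 0 0 0.0245 0.039 0 0 0"

```text
clock: 27.4
tcp_pos: [0.4637, -0.1616, 0.2043]
orientation: [1.975, 0.445, -1.981]
contact_force: [1.0, -1.0, -1.3]
grip_width: 0.0244
```

>>> apply_moves:
  increments: "0 0 0.0245 0.039 0 0 0; 0 0 0.022 0.0365 0 0 0; 0 0 0.022 0.0365 0 0 0; 0 0 0.022 0.0365 0 0 0; 0 0 0 0 0 0 0; 0 0 0 0 0 0 0; 0 0 0 0 0 0 0; 0 0 0 0 0 0 0"

```text
clock: 28.2
tcp_pos: [0.3713, -0.3044, 0.2053]
orientation: [1.975, 0.447, -1.977]
contact_force: [1.1, 0.4, -0.6]
grip_width: 0.0249
```

```bash
python3 - <<'E'
from h import *
y=np.radians(-64.7)
plan((.3698,-.307,.0728,y))
E
```

```text
tcp [ 0.3713 -0.3044  0.2053] yaw y -64.6 tilt [-1.    -0.001  0.   ] j [ 0.52  0.18  0.04  2.03 -0.01  0.93 -0.56] w 0.0249 F [ 1.1  0.4 -0.6] t 28.2
G 0.0442 0.0006 0.0008 0.006 0.001 0.003
G 0.0442 0.0006 0.0008 0.006 0.001 0.003
G 0.0442 0.0006 0.0008 0.006 0.001 0.003
--
```

>>> apply_moves:
  increments: "0 0.04 0.001 0.001 0 0 0; 0 0.035 0.001 0.001 0 0 0; 0 0.02 0 0.0005 0 0 0; 0 0.012 0 0 0 0 0; 0 0.01 0 0 0 0 0; 0 0.008 0 0 0 0 0; 0 0.004 0 0 0 0 0; 0 0 0 0 0 0 0"

```text
clock: 29.0
tcp_pos: [0.3695, -0.3086, 0.0768]
orientation: [1.977, 0.443, -1.977]
contact_force: [0.9, -0.1, -0.4]
grip_width: 0.0243
```

>>> apply_moves:
  increments: "0 0.001 0 0 0 0 0; 0 0.001 0 0 0 0 0; 0 0 0 0 0 0 0; 0 0 0 0 0 0 0; 0 0 0 0 0 0 0; 0 0 0 0 0 0 0; 0 0 0 0 0 0 0; 0 0 0 0 0 0 0"

```text
clock: 29.8
tcp_pos: [0.3693, -0.3086, 0.0748]
orientation: [1.977, 0.443, -1.977]
contact_force: [1.0, -0.3, -0.3]
grip_width: 0.0242
```

Below the rim-catch height (0.078) with no contact, so the panel is inside the mouth. Lower the rest.

>>> apply_moves:
  increments: "0 0.001 0 0 0 0 0; 0 0.001 0 0 0 0 0; 0 0 0 0 0 0 0; 0 0 0 0 0 0 0; 0 0 0 0 0 0 0; 0 0 0 0 0 0 0; 0 0 0 0 0 0 0; 0 0 0 0 0 0 0"

```text
clock: 30.6
tcp_pos: [0.3693, -0.3086, 0.0728]
orientation: [1.977, 0.443, -1.977]
contact_force: [0.2, -0.3, -0.8]
grip_width: 0.0245
```

>>> apply_moves:
  increments: "0 0.001 0 0 0 0 0; 0 0.0005 0 0 0 0 0; 0 0 0 0 0 0 0; 0 0 0 0 0 0 0; 0 0 0 0 0 0 0; 0 0 0 0 0 0 0; 0 0 0 0 0 0 0; 0 0 0 0 0 0 0"

```text
clock: 31.4
tcp_pos: [0.3694, -0.3087, 0.0727]
orientation: [1.977, 0.443, -1.977]
contact_force: [-5.4, 3.2, 18.5]
grip_width: 0.0247
```

Seated. Release, then go to the large round lid, arcing outward to stay within reach.

>>> apply_moves:
  increments: "50 0 0 0 0 0 0; 50 0 0 0 0 0 0; 50 0 0 0 0 0 0; 50 0 0 0 0 0 0; 60 -0.01 0 0 0 0 0; 60 -0.035 0 0 0 0 0; 60 -0.045 0 0 0 0 0; 60 -0.045 0 0 0 0 0"

```text
clock: 32.2
tcp_pos: [0.3688, -0.3084, 0.2082]
orientation: [1.977, 0.444, -1.978]
contact_force: [1.5, -0.2, -0.8]
grip_width: 0.0597
```

```bash
python3 - <<'E'
from h import *
y=np.radians(-64.7)
plan((.50,-.1,.23,y),(.50,.12,.23,y),(.3678,.300,.23,y))
E
```

```text
tcp [ 0.3688 -0.3084  0.2082] yaw y -64.7 tilt [-1.    -0.001  0.   ] j [ 0.52  0.18  0.05  2.03 -0.01  0.94 -0.55] w 0.0597 F [ 1.5 -0.2 -0.8] t 32.2
G -0.0036 -0.0221 -0.0346 -0.001 0.001 0.001
G -0.0036 -0.0221 -0.0346 -0.001 0.001 0.001
G -0.0036 -0.0221 -0.0346 -0.001 0.001 0.001
G -0.0036 -0.0221 -0.0346 -0.001 0.001 0.001
G -0.0036 -0.0221 -0.0346 -0.001 0.001 0.001
G -0.0036 -0.0221 -0.0346 -0.001 0.001 0.001
--
G -0.0 -0.0398 -0.0188 0.0 0.0 0.0
G -0.0 -0.0398 -0.0188 0.0 0.0 0.0
G -0.0 -0.0398 -0.0188 0.0 0.0 0.0
G -0.0 -0.0398 -0.0188 0.0 0.0 0.0
G -0.0 -0.0398 -0.0188 0.0 0.0 0.0
--
G 0.0 -0.0438 0.0085 0.0 -0.0 0.0
G 0.0 -0.0438 0.0085 0.0 -0.0 0.0
G 0.0 -0.0438 0.0085 0.0 -0.0 0.0
G 0.0 -0.0438 0.0085 0.0 -0.0 0.0
G 0.0 -0.0438 0.0085 0.0 -0.0 0.0
--
```

>>> apply_moves:
  increments: "60 -0.0035 -0.022 -0.0345 0 0 0; 60 -0.0035 -0.022 -0.0345 0 0 0; 60 -0.0035 -0.022 -0.0345 0 0 0; 60 -0.0035 -0.022 -0.0345 0 0 0; 60 -0.0035 -0.022 -0.0345 0 0 0; 60 -0.0035 -0.022 -0.0345 0 0 0; 85 0 -0.04 -0.019 0 0 0; 85 0 -0.04 -0.019 0 0 0"

```text
clock: 33.0
tcp_pos: [0.5007, -0.0108, 0.228]
orientation: [1.978, 0.442, -1.976]
contact_force: [0.4, -0.2, -0.2]
grip_width: 0.0847
```

>>> apply_moves:
  increments: "85 0 -0.04 -0.019 0 0 0; 85 0 -0.04 -0.019 0 0 0; 85 0 -0.04 -0.019 0 0 0; 85 0 -0.044 0.0085 0 0 0; 85 0 -0.044 0.0085 0 0 0; 85 0 -0.044 0.0085 0 0 0; 85 0 -0.044 0.0085 0 0 0; 85 0 -0.044 0.0085 0 0 0"

```text
clock: 33.8
tcp_pos: [0.3671, 0.3024, 0.2281]
orientation: [1.978, 0.443, -1.976]
contact_force: [0.8, 1.4, -0.3]
grip_width: 0.0851
```

>>> apply_moves:
  increments: "85 0 0 0 0 0 0; 85 0 0 0 0 0 0; 85 0 0 0 0 0 0; 85 0 0 0 0 0 0; 85 0 0 0 0 0 0; 85 0 0 0 0 0 0; 85 0 0 0 0 0 0; 85 0 0 0 0 0 0"

```text
clock: 34.6
tcp_pos: [0.3684, 0.3012, 0.2273]
orientation: [1.977, 0.443, -1.977]
contact_force: [-0.0, 0.5, 0.0]
grip_width: 0.0851
```

```bash
python3 - <<'E'
from h import *
f=snap("wrist","w9"); print(proj(f,[[.3678,.300,.042],[.3678,.300,.008]]))
g=snap("side","s9");h=snap("scene","s9b")
plan((.3678,.300,.012,np.radians(-64.7)))
a=cv2.resize(g["color"][130:200,350:427],(330,300),interpolation=cv2.INTER_CUBIC);b=cv2.resize(h["color"][100:170,270:347],(330,300),interpolation=cv2.INTER_CUBIC)
cv2.imwrite("pics/m9.png",np.hstack([cv2.convertScaleAbs(np.vstack([a,b]),alpha=1.5)[:600],cv2.copyMakeBorder(cv2.resize(f["color"],(470,294)),0,306,0,0,cv2.BORDER_CONSTANT)]))
E
```

```text
[[319.4931636  169.87700795]
 [319.48641294 163.39851757]]
tcp [0.3683 0.3013 0.2273] yaw y -64.7 tilt [-1.  0.  0.] j [-0.43  0.18 -0.43  1.99  0.09  0.99 -2.03] w 0.0846 F [-0.3  0.2  0.9] t 34.75
G 0.0431 0.0002 0.0002 -0.001 0.0 -0.0
G 0.0431 0.0002 0.0002 -0.001 0.0 -0.0
G 0.0431 0.0002 0.0002 -0.001 0.0 -0.0
G 0.0431 0.0002 0.0002 -0.001 0.0 -0.0
G 0.0431 0.0002 0.0002 -0.001 0.0 -0.0
--
```

View pics/m9.png

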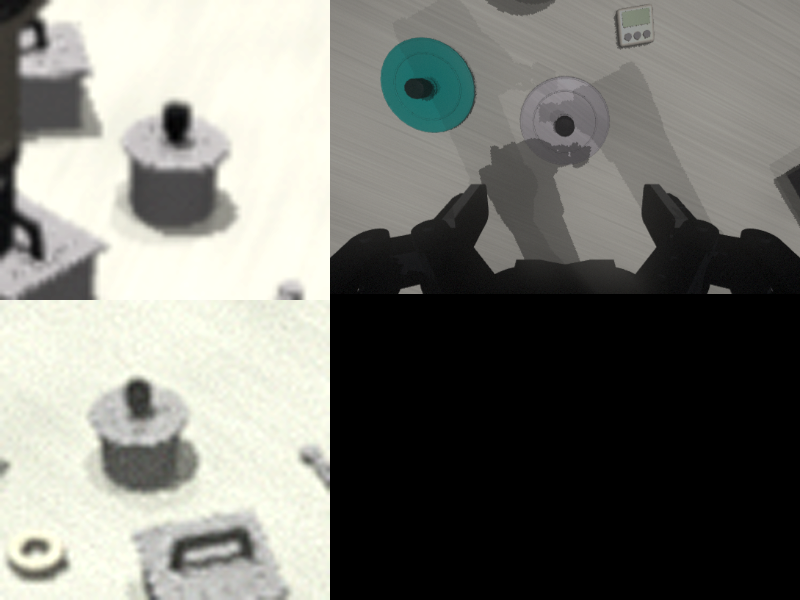

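The small lid is seated. The large lid's knob is at (319,171) against (319,170) predicted. Grasp it.

>>> apply_moves:
  increments: "85 0.045 0 0 0 0 0; 85 0.045 0 0 0 0 0; 85 0.045 0 0 0 0 0; 85 0.045 0 0.001 0 0 0; 85 0.024 0 0.001 0 0 0; 85 0.011 0 0 0 0 0; 0 0 0 0 0 0 0; 0 0 0 0 0 0 0"

```text
clock: 35.55
tcp_pos: [0.3672, 0.3013, 0.0133]
orientation: [1.979, 0.444, -1.976]
contact_force: [-0.4, 0.4, 0.3]
grip_width: 0.0583
```

>>> apply_moves:
  increments: "0 0 0 0 0 0 0; 0 0 0 0 0 0 0; 0 0 0 0 0 0 0; 0 0 0 0 0 0 0; 0 0 0 0 0 0 0; 0 0 0 0 0 0 0; 0 0 0 0 0 0 0; 0 0 0 0 0 0 0"

```text
clock: 36.35
tcp_pos: [0.3674, 0.3011, 0.0137]
orientation: [1.98, 0.444, -1.975]
contact_force: [-1.3, -1.6, 7.7]
grip_width: 0.0245
```

>>> apply_moves:
  increments: "0 -0.01 0 0 0 0 0; 0 -0.025 0 0 0 0 0; 0 -0.04 0 0 0 0 0; 0 -0.045 0 0 0 0 0; 0 -0.045 0 0 0 0 0; 0 -0.02 0 0 0 0 0; 0 0 0 0 0 0 0; 0 0 0 0 0 0 0"

```text
clock: 37.15
tcp_pos: [0.3663, 0.3, 0.1976]
orientation: [1.978, 0.443, -1.976]
contact_force: [0.9, 0.2, -1.7]
grip_width: 0.0246
```

```bash
python3 - <<'E'
from h import *
y=np.radians(-64.7)
plan((.5444,.4395,.195,y),(.5444,.4395,.076,y))
E
```

```text
tcp [0.3663 0.3    0.1976] yaw y -64.7 tilt [-1.     0.    -0.001] j [-0.42  0.21 -0.44  2.03  0.11  0.92 -2.06] w 0.0246 F [ 0.9  0.2 -1.7] t 37.15
G 0.0005 -0.01 -0.0441 -0.001 -0.001 -0.0
G 0.0005 -0.01 -0.0441 -0.001 -0.001 -0.0
G 0.0005 -0.01 -0.0441 -0.001 -0.001 -0.0
G 0.0005 -0.01 -0.0441 -0.001 -0.001 -0.0
G 0.0005 -0.01 -0.0441 -0.001 -0.001 -0.0
--
G 0.0397 -0.0 0.0 -0.0 -0.0 -0.0
G 0.0397 -0.0 0.0 -0.0 -0.0 -0.0
G 0.0397 -0.0 0.0 -0.0 -0.0 -0.0
--
```

>>> apply_moves:
  increments: "0 0 -0.010 -0.044 0 0 0; 0 0 -0.010 -0.044 0 0 0; 0 0 -0.010 -0.044 0 0 0; 0 0 -0.010 -0.044 0 0 0; 0 0 -0.010 -0.044 0 0 0; 0 0 0 0 0 0 0; 0 0 0 0 0 0 0; 0 0 0 0 0 0 0"

```text
clock: 37.95
tcp_pos: [0.5426, 0.4387, 0.1956]
orientation: [1.973, 0.442, -1.979]
contact_force: [-0.9, -0.2, -1.1]
grip_width: 0.0246
```

```bash
python3 - <<'E'
from h import *
plan((.5444,.4395,.077,np.radians(-64.7)))
E
```

```text
tcp [0.5426 0.4387 0.1956] yaw y -64.7 tilt [-1.     0.001  0.003] j [-0.52  0.57 -0.38  1.5   0.22  1.12 -2.07] w 0.0246 F [-0.9 -0.2 -1.1] t 37.95
G 0.0395 -0.0 -0.0008 0.001 0.009 -0.003
G 0.0395 -0.0 -0.0007 0.001 0.009 -0.003
G 0.0395 0.0 -0.0007 0.001 0.009 -0.003
--
```

>>> apply_moves:
  increments: "0 0.035 0 -0.001 0 0 0; 0 0.03 0 0 0 0 0; 0 0.02 0 0 0 0 0; 0 0.012 0 0 0 0 0; 0 0.01 0 0 0 0 0; 0 0.008 0 0 0 0 0; 0 0.004 0 0 0 0 0; 0 0.001 0 0 0 0 0"

```text
clock: 38.75
tcp_pos: [0.545, 0.4401, 0.0774]
orientation: [1.977, 0.443, -1.977]
contact_force: [-0.0, 0.1, -1.8]
grip_width: 0.0244
```

>>> apply_moves:
  increments: "0 0.001 0 0 0 0 0; 0 0 0 0 0 0 0; 0 0 0 0 0 0 0; 0 0 0 0 0 0 0; 0 0 0 0 0 0 0; 0 0 0 0 0 0 0; 0 0 0 0 0 0 0; 0 0 0 0 0 0 0"

```text
clock: 39.55
tcp_pos: [0.545, 0.44, 0.0763]
orientation: [1.977, 0.443, -1.977]
contact_force: [-0.3, -0.0, -0.9]
grip_width: 0.0244
```

>>> apply_moves:
  increments: "0 0.001 0 0 0 0 0; 0 0.001 0 0 0 0 0; 0 0 0 0 0 0 0; 0 0.0005 0 0 0 0 0; 0 0 0 0 0 0 0; 0 0 0 0 0 0 0; 0 0 0 0 0 0 0; 0 0 0 0 0 0 0"

```text
clock: 40.35
tcp_pos: [0.545, 0.44, 0.0739]
orientation: [1.977, 0.443, -1.977]
contact_force: [-0.3, -0.4, 0.0]
grip_width: 0.024
```

>>> apply_moves:
  increments: "0 0.001 0 0 0 0 0; 0 0 0 0 0 0 0; 0 0 0 0 0 0 0; 0 0 0 0 0 0 0; 50 0 0 0 0 0 0; 50 0 0 0 0 0 0; 50 0 0 0 0 0 0; 50 0 0 0 0 0 0"

```text
clock: 41.15
tcp_pos: [0.545, 0.4401, 0.0726]
orientation: [1.977, 0.443, -1.977]
contact_force: [-0.1, -0.2, -0.5]
grip_width: 0.0501
```

>>> apply_moves:
  increments: "60 -0.01 0 0 0 0 0; 60 -0.035 0 0 0 0 0; 60 -0.045 0 0 0 0 0; 60 -0.045 0 0 0 0 0; 60 -0.04 0 0 0 0 0; 60 0 0.03 0.04 0 0 0; 60 0 0.03 0.04 0 0 0; 60 0 0.03 0.04 0 0 0"

```text
clock: 41.95
tcp_pos: [0.4741, 0.3062, 0.2487]
orientation: [1.978, 0.444, -1.976]
contact_force: [0.2, -0.8, 1.2]
grip_width: 0.0602
```

>>> apply_moves:
  increments: "60 0 0.03 0.0 0 0 0; 60 0 0.03 0 0 0 0; 60 0 0 0 0 0 0; 60 0 0 0 0 0 0; 60 0 0 0 0 0 0; 60 0 0 0 0 0 0; 60 0 0 0 0 0 0; 60 0 0 0 0 0 0"

```text
clock: 42.75
tcp_pos: [0.5002, 0.2538, 0.2477]
orientation: [1.976, 0.444, -1.977]
contact_force: [0.2, -0.9, 0.2]
grip_width: 0.0598
```

```bash
python3 - <<'E'
from h import *
g=snap("side","sA");h=snap("scene","sAb"); print(r.get_obs()["clock"],r.get_obs()["tcp_pos"])
a=cv2.resize(g["color"][210:330,210:310],(330,396),interpolation=cv2.INTER_CUBIC);b=cv2.resize(h["color"][110:320,220:460],(453,396),interpolation=cv2.INTER_CUBIC)
cv2.imwrite("pics/mA.png",cv2.convertScaleAbs(np.hstack([a,b]),alpha=1.5))
E
```

```text
42.85 [0.50036724 0.25348545 0.24774628]
```

View pics/mA.png

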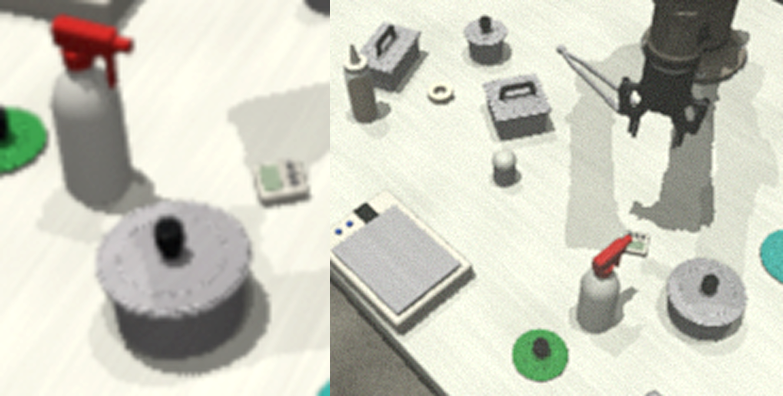

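All four lids sit flat. The large round plate spans u = 239.4–286.1, against 239.3–286.3 for the bare rim. The bottles are in place and the arm is clear, so I'm handing in.

```bash
python3 -c "
from bench import r
print(r.hand_in())"
```

```text
the job is handed in; nothing more can be done
None
```

All four lids are on their matching containers, and I handed the job in at about 43 s of the 115 s allowed. Hand-in gives no verdict.

- **Order:** I placed the square lid first, then the oblong, small round and large round.
- **Seating:** each lid went below the height where its panel would catch on the rim. For the square, oblong and small round lids, the force then reversed at the seated height. I released the large round lid at the same depth without a clear force reading.
- **Last pictures:** every lid lies flat and looks centred. The large round plate spans the same image columns as its bare rim, to within 0.2 px. Both bottles stand where they were, and the arm is clear.
- **First grasp missed:** I closed above the square lid's bar. The fixed cameras showed the fingertips about 18 mm higher than the reported tool position implied. I went lower and used that height for all four lids.
- **Other disagreements:** the gripper read about 10 mm on the 12 mm bars and 24.5 mm on the 26 mm knobs. The first wrist view differed from the fixed cameras by up to about 8 mm sideways.
- **Not measured:** I checked the centring of the oblong and small round lids by eye only, and did not re-measure the containers afterwards.

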